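# Get the small cup out from behind the tall pots and onto the banding wheel

### The job

The small cup at the back of the ware tray is next for decorating, but three tall pots are packed round it. Move all three tall pots out of the tray and stand them on the ware board, then stand the cup on the middle of the banding wheel, and last put each tall pot back in the tray on the very spot where it stood before. The ware breaks easily: keep every pot upright and set it down gently, never dropping it, and do not disturb the brush jar, the glaze tub or the wooden paddle.

Things in the scene. Friction and masses are not known exactly. Their poses are not given: they have to be found in the camera images.
- cup: Small low cup of pale biscuit-fired clay, round, open on top: 48 mm across (straight-sided from 24 mm above its foot to the rim, foot 34 mm across), 42 mm high, wall 4 mm, about 80 g. Origin: centre of its underside; z up. It stands on the floor of the tray, with one tall pot in front of it (towards the robot) and one on either side, each only 5 to 11 mm from it (the tall pots stand about 15 to 25 mm clear of one another); which pot stands where differs each time.
- cylinder_vase: Tall straight round vase of the same clay, open on top: 60 mm across over its whole height, 150 mm high, wall 5 mm, about 300 g. Origin: centre of its underside; z up. Starts on the tray floor, its axis about 60 mm from the cup's.
- slab_vase: Tall square vase of the same clay, open on top: 54 x 54 mm over its whole height, sides along its own x and y, 135 mm high, wall 5 mm, about 300 g. Origin: centre of its underside; z up. Starts on the tray floor, its axis about 60 mm from the cup's.
- bottle: Tall round bottle of the same clay: body 60 mm across up to 95 mm, shoulder, then a straight neck 33 mm across from 118 mm to its top at 160 mm; mouth shows as a dark disc 23 mm across. About 340 g. Origin: centre of its underside; z up. Starts on the tray floor, its axis about 60 mm from the cup's.
- tray: Ware tray of plywood, 200 mm (its x, front to back) by 260 mm (its y), fixed on the bench. Floor top 12 mm above the bench; a lip 12 mm thick, rising to 42 mm above the bench, along the back (+x) and both ends, none in front. Origin: centre of its underside, at bench height.
- board: Ware board, a bare plank 300 mm (its x) by 130 mm (its y) on two battens, fixed on the bench on one side of the tray (left or right, it varies); its top is 30 mm above the bench. Room for three pots in a row along its x, 85 mm apart. Origin: centre of its underside, at bench height.
- wheel: Banding wheel (potter's small turntable) on the other side of the tray: cast iron foot fixed on the bench, round flat steel head 170 mm across with three fine rings round its centre, its top 68 mm above the bench. The head turns about the upright axis with light friction. Origin: on that axis, at the underside of the foot, at bench height.
- brush_jar: Bystander: glass jar 72 mm across, 95 mm high, with brushes standing in it to about 215 mm, loose on the bench beyond the work. Origin: centre of its underside.
- glaze_tub: Bystander: white plastic tub with grey lid, 90 mm across, 72 mm high, loose on the bench beyond the work. Origin: centre of its underside.
- paddle: Bystander: flat wooden clay paddle, 265 mm long along its y, blade 65 mm wide, 14 mm thick, lying loose on the bench behind the tray. Origin: within 3 mm of the middle of its length, on its underside; the handle points to its -y.
Not all that is in view belongs to the job. There is more than one size of the wheel; the one meant has the size given above. Leave any red look-alike of the cup alone.

How it is judged:
By the outcome, as a careful person would: the job done as asked, in the order asked, and still so for the second after the job is handed in, with the robot touching nothing.
It also fails if it takes over 141 s, if anything falls off the work surface, if the arm or the gripper's body presses on something with over 40 N, if the wrist force passes 120 N, or if a joint passes its speed limit or range.

### The arm

A 7-joint arm with a two-finger parallel gripper is mounted at the origin on the work surface. World frame = base frame: x ahead of the robot, y to its left, z up, the work surface at z = 0. Lengths are in mm, angles in rad, forces in N, time in s.
With the tool pointing down it reaches from about 400 to 875 mm from the base axis. Payload 6.5 kg.
Tool frame: the origin (TCP) lies between the finger pads; the fingertips stand 25 mm ahead of it and the grasp point (between the pads) lies 6 mm ahead of it; z points along the fingers, y is the direction in which the jaws open and shut (so a half turn about z gives the same grasp; the last joint's range is limited). The gripper opens to 88 mm and grips with 3 to 60 N. Pads are 18 mm wide; open, the fingers measure 123 mm over their backs; the gripper's body (75 mm by 187 mm) begins 45 mm behind the grasp point.
Start: joints at [1.278, 0.536, -0.004, 1.538, 0.003, 1.067, -0.071], TCP at [146.157, -633.347, 263.716] pointing down, gripper open.
Joint ranges: [-2.7, 2.7], [-0.37, 2.16], [-1.27, 1.26], [0.24, 2.4], [-1.31, 4.45], [0.19, 1.91], [-2.76, 2.76]. Speed limits (rad/s): [2.39, 2.39, 3.14, 3.14, 3.14, 3.14, 3.14].

### API

Orientations are given as a unit quaternion [w, x, y, z].
In Python, from bench import * gives the robot as it stands.
- The arm moves only by the tool carry_out, never from a script. Its argument "moves" is a list that holds one entry, the list of rows, each a list of 7 numbers: the opening, from 0 (shut) to 1 (fully open), then the shift along the tool's x, y, z in m, then the turn, a rotation vector about the tool's x, y, z in rad. In form: [[[hand, dx, dy, dz, wx, wy, wz], ...]]. A call has 1 to 5 rows; each row is the pose to reach, as a shift and turn from the pose commanded when the call began, along the tool's axes at that moment; what a row does not reach only later rows make up. A row lasts 1/8 s, in which the tool goes at most 62.5 mm and 10.7 degrees, less where a joint would pass 70% of its speed; a pose out of reach is approached as far as the arm can. A call with a gripper value outside its range is refused whole. The fingers move at their own pace and stop on an object; the grip force is fixed at half the most. Time passes only in rows, so rows that repeat a pose let the fingers close. It gives the time, the measured TCP pose, the force and the opening at its end, in the units of the state.
- get_state(): the state, without advancing time (a new reading comes with each control period).
- get_image(name): name is "scene" or "top"; returns a dict with "image" (400x640x3 uint8, blue, green, red), "depth" (400x640 float32, mm along the optical axis (not along the pixel's ray), 0 where there is no reading), "vfov" (degrees; the focal length in pixels is half the picture's height over the tangent of half this angle, whatever the lens; pixels are square), "cx", "cy" (the principal point, pixels), "k1" (the pictures are not rectified: a ray, as slopes to the right and down, at radius r is drawn at 1 + k1 r^2 times it, then the intrinsics apply), "origin" and "rotation" of the camera in the world. Camera axes: x right, y up, looking along -z (the intrinsics and any distortion apply to the point x, -y, -z); pixel columns grow to the right and rows downward; lengths in mm; the calibration is good to about 2 mm. A picture is of the moment at which its call begins.
- sign_off(): hands the job in, once; it reports no verdict.
Trained networks look in a picture, given as the dict that the camera call returned (one of the last four; its "shot" number tells which), for a name from the list of things; names that differ only in an ending like _2 or _b are one class to them, and where a whole thing is asked for, a point or a joint stands for the part that bears it (a point fixed in the world has none). Each returns a list of dicts, best first, with "score" (0 to 1); they miss things now and then, are a little off and sometimes report something else, mostly with a low value. They report only what shows in the picture. A call takes as long as a camera call. They do not tell look-alikes from the thing itself.
- recognise(picture, thing): "extent" ([left, top, right, bottom] in pixels, round what is visible of it).
The state is a dict: "time_s": time; "joint_positions": joint angles; "qd": joint speeds; "effort": joint torques, N m; "tcp_pos": TCP position; "orientation": TCP orientation; "ft_force": force on the tool from outside, world axes, zero at the start; "torque": the same for the moment, N m; "width": finger opening in mm.
Only numpy, scipy, OpenCV 4.12 (cv2) and the standard library are available. Lean on these libraries where they do the work, as an engineer would, in place of code of your own. Each camera call takes 0.05 s, during which the arm holds its last target. There are 200 camera calls.

## Working session

There is one attempt and no reset: what is moved stays moved. The work goes in short steps, Python scripts to look and compute and a tool call to move; the robot and the scene stay as the last step left them, time stands still between calls to the robot, and variables do not carry over. Pictures are saved under pics/ and viewed, about 12 in all and at most 16, crops included, and the job is handed in when it is done.

Besides the shell and the picture viewer there is one more tool, called after "Call:" by a JSON object that holds its "name" and its "arguments", one argument or row to a line. carry_out: Moves the arm, as the interface text tells. Its arguments: {"type":"object","properties":{"moves":{"type":"array"}},"required":["moves"]}

```bash
ls; mkdir -p pics
cat > h.py <<'E'
import numpy as np, cv2
from bench import *
from scipy.spatial.transform import Rotation as R
def cloud(p):
    d=p["depth"]; f=200/np.tan(np.radians(p["vfov"])/2)
    v,u=np.mgrid[0:400,0:640].astype(np.float64)
    K=np.array([[f,0,p["cx"]],[0,f,p["cy"]],[0,0,1]])
    s=cv2.undistortPointsIter(np.stack([u.ravel(),v.ravel()],1)[:,None],K,np.array([p["k1"],0,0,0,0.]),None,None,(3,50,1e-9))[:,0]
    s=s.reshape(400,640,2)
    c=np.stack([s[...,0]*d,-s[...,1]*d,-d],-1)
    w=c@np.array(p["rotation"]).T+np.array(p["origin"])
    w[d<=0]=np.nan
    return w
E
python3 - <<'E'
from h import *
print(get_state())
for n in("scene","top"):
    p=get_image(n); cv2.imwrite(f"pics/{n}0.png",p["image"])
    np.savez(f"{n}0.npz",w=cloud(p),im=p["image"])
    print(n,p["vfov"],p["cx"],p["cy"],p["k1"],p["origin"],np.array(p["rotation"]).round(3).tolist(),p["shot"])
    for t in"cup cylinder_vase slab_vase bottle tray board wheel brush_jar glaze_tub paddle".split():
        print(t,[(np.round(r["extent"]).astype(int).tolist(),round(r["score"],2)) for r in recognise(p,t)][:4])
E
```

```text
pics
{'time_s': 0.0, 'joint_positions': array([ 1.27775558,  0.53713203, -0.00439973,  1.53883772,  0.00261078,
        1.06727404, -0.07119778]), 'qd': array([-1.13998612e-03,  2.10782712e-04,  8.84088862e-05, -1.49504273e-03,
        1.20887743e-03, -4.75365587e-04, -1.79901873e-03]), 'effort': array([ 4.99667894e-04, -5.70978391e+01,  9.91162285e-01, -2.51601774e+01,
       -5.62738627e-02,  1.79626228e-02,  1.44874552e-04]), 'tcp_pos': array([ 146.02459436, -632.82389078,  262.87532768]), 'orientation': array([-8.05685571e-04,  9.93571870e-01,  1.13200100e-01, -1.67494114e-04]), 'ft_force': array([-0.37740881, -0.09714277,  1.20651913]), 'torque': array([-0.01629803, -0.0360639 ,  0.04908936]), 'width': 88.38325095481807}Traceback (most recent call last):
  File "<stdin>", line 5, in <module>
  File "h.py", line 11, in cloud
    w=c@np.array(p["rotation"]).T+np.array(p["origin"])
      ~^~~~~~~~~~~~~~~~~~~~~~~~~~
ValueError: matmul: Input operand 1 has a mismatch in its core dimension 0, with gufunc signature (n?,k),(k,m?)->(n?,m?) (size 4 is different from 3)
```

```bash
sed -i 's/w=c@np.array(p\["rotation"\]).T/q=p["rotation"]; w=c@R.from_quat([q[1],q[2],q[3],q[0]]).as_matrix().T/' h.py
cat > look.py <<'E'
from h import *
import sys
tag=sys.argv[1]
for n in("scene","top"):
    p=get_image(n); cv2.imwrite(f"pics/{n}{tag}.png",p["image"])
    np.savez(f"{n}{tag}.npz",w=cloud(p),im=p["image"])
    print(n,p["vfov"],p["cx"],p["cy"],p["k1"],p["origin"],np.round(p["rotation"],3),p["shot"])
    for t in (sys.argv[2:] or "cup cylinder_vase slab_vase bottle tray board wheel brush_jar glaze_tub paddle".split()):
        print(t,[(np.round(r["extent"]).astype(int).tolist(),round(r["score"],2)) for r in recognise(p,t)][:4])
E
python3 look.py 0
```

```text
scene 54.30512370876727 316.8107704480729 195.97604273662168 -0.05569597259032019 [1071.74330553 -173.95737864 1069.05431673] [0.83  0.224 0.138 0.492] 2
cup [([286, 220, 301, 238], 0.79), ([228, 246, 246, 265], 0.55)]
cylinder_vase [([276, 179, 300, 225], 0.87)]
slab_vase []
bottle [([302, 196, 325, 235], 0.84)]
tray [([243, 178, 349, 267], 0.8)]
board [([144, 193, 224, 292], 0.75), ([284, 254, 360, 328], 0.52)]
wheel [([332, 90, 364, 126], 0.75), ([400, 107, 432, 136], 0.71), ([341, 130, 388, 175], 0.6)]
brush_jar [([204, 285, 254, 340], 0.65)]
glaze_tub [([380, 220, 413, 257], 0.73), ([285, 220, 301, 236], 0.51)]
paddle [([286, 257, 359, 327], 0.56)]
top 56.784012925776885 322.4680865382882 195.9988000520227 -0.0003953893474195259 [312.42846549 133.77025633 966.62185793] [-0.663 -0.078  0.084  0.739] 3
cup [([420, 155, 441, 167], 0.73), ([354, 156, 368, 170], 0.48)]
cylinder_vase [([351, 162, 380, 202], 0.6)]
slab_vase [([449, 149, 528, 267], 0.32)]
bottle [([329, 139, 350, 180], 0.81)]
tray [([306, 140, 412, 220], 0.96)]
board [([448, 148, 526, 267], 0.65)]
wheel [([193, 294, 244, 346], 0.82), ([120, 231, 174, 281], 0.82), ([206, 192, 275, 261], 0.61)]
brush_jar [([429, 51, 483, 115], 0.65)]
glaze_tub [([249, 101, 283, 138], 0.96), ([329, 141, 353, 180], 0.56)]
paddle [([313, 87, 399, 132], 0.63)]
```

```bash
sleep 1; ls pics
```

```text
scene0.png
top0.png
```

View pics/top0.png

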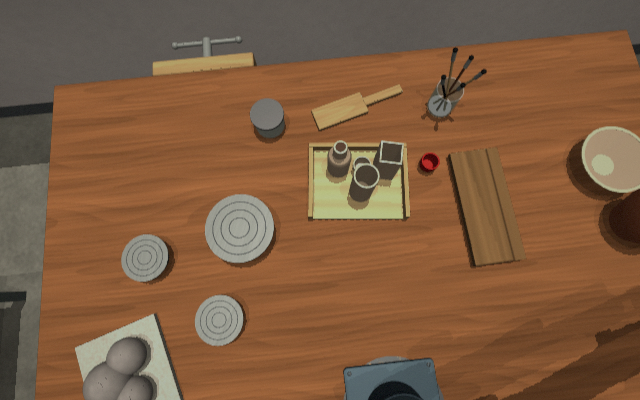

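View pics/scene0.png

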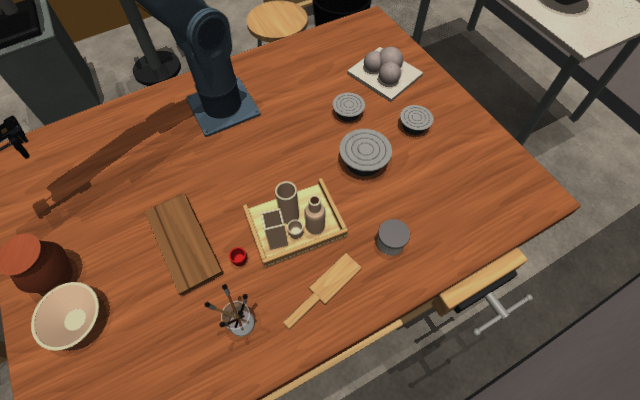

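```bash
cat > ana.py <<'E'
from h import *
import sys
tag=sys.argv[1]
# rectified height/colour map in world xy
def maps(tag):
    out={}
    for n in("top","scene"):
        z=np.load(f"{n}{tag}.npz"); out[n]=(z["w"],z["im"])
    return out
E
python3 - <<'E'
from h import *
for n in("top","scene"):
    w=np.load(f"{n}0.npz")["w"]
    print(n,np.nanpercentile(w[...,2],[1,10,30,50,99]).round(1))
    pts={"top":[(240,226),(219,320),(147,256),(487,208),(430,161),(360,163),(360,210),(266,119),(456,83),(350,110)],"scene":[(364,152),(348,108),(416,121),(184,243),(293,229)]}[n]
    for u,v in pts: print((u,v),w[v,u].round(1))
E
```

```text
top [-7.526e+02 -3.937e+02 -2.000e+00 -3.000e-01  1.050e+02]
(240, 226) [468.3 323.4  67.7]
(219, 320) [253.  389.4  49.4]
(147, 256) [422.3 560.5  45.8]
(487, 208) [ 453.1 -305.5   27.7]
(430, 161) [ 601.2 -188.5    6.5]
(360, 163) [612.4   3.3  18.6]
(360, 210) [485.8  19.5  14.1]
(266, 119) [742.5 239.   70.3]
(456, 83) [ 784.9 -269.1   81.2]
(350, 110) [769.8  10.5  16.4]
scene [-762.  -753.1 -303.9   -3.   345. ]
(364, 152) [475.7 312.8  63. ]
(348, 108) [275.  374.3  46.5]
(416, 121) [436.4 552.4  41.8]
(184, 243) [ 480.  -305.2   25.7]
(293, 229) [588.6  -2.5  16.5]
```

```bash
cat > fit.py <<'E'
from h import *
from scipy.optimize import least_squares
def level(w):
    m=(abs(w[...,2])<12)&(w[...,0]>250)&(w[...,0]<800)&(abs(w[...,1])<450)
    P=w[m]
    for _ in range(4):
        A=np.c_[P[:,:2],np.ones(len(P))]; c=np.linalg.lstsq(A,P[:,2],rcond=None)[0]
        r=P[:,2]-A@c; P=P[abs(r)<2.5*r.std()+.5]
    w=w.copy(); w[...,2]-=w[...,0]*c[0]+w[...,1]*c[1]+c[2]
    return w,c,r.std()
def box(w,x0,x1,y0,y1,z0,z1):
    return (w[...,0]>x0)&(w[...,0]<x1)&(w[...,1]>y0)&(w[...,1]<y1)&(w[...,2]>z0)&(w[...,2]<z1)
def circ(P,r,c0=None):
    c0=np.median(P,0) if c0 is None else c0
    s=least_squares(lambda c:np.hypot(*(P-c).T)-r,c0,loss="soft_l1",f_scale=1.5); return s.x,np.sqrt(np.mean(s.fun**2))
E
python3 - <<'E'
from fit import *
for n in("top","scene"):
    z=np.load(f"{n}0.npz"); w,c,sd=level(z["w"]); print(n,"plane",c,sd)
    m=box(w,380,560,220,430,58,78); P=w[m]
    print(" wheel z",np.median(P[:,2]),"n",m.sum(),"minEncl",cv2.minEnclosingCircle(P[:,:2].astype(np.float32)))
    for zc in (30,):
        m=box(w,300,620,-400,-200,24,36); P=w[m][:,:2].astype(np.float32)
        # erode by mask to drop flyers
        mm=cv2.morphologyEx(m.astype(np.uint8),cv2.MORPH_OPEN,np.ones((3,3))).astype(bool)
        print(" board",cv2.minAreaRect(w[mm][:,:2].astype(np.float32)),np.median(w[mm][:,2]))
    m=box(w,480,720,-130,150,8,16);mm=cv2.morphologyEx(m.astype(np.uint8),cv2.MORPH_OPEN,np.ones((3,3))).astype(bool)
    print(" trayfloor",cv2.minAreaRect(w[mm][:,:2].astype(np.float32)),np.median(w[mm][:,2]))
    # side/hist of upper pots
    for (z0,z1) in((60,100),(105,135),(135,150),(150,165),(165,180)):
        m=box(w,480,720,-130,150,z0,z1).astype(np.uint8); k,l,s,ce=cv2.connectedComponentsWithStats(m)
        for i in range(1,k):
            if s[i,4]>8:
                Q=w[l==i]; print("  z",z0,z1,"n",s[i,4],"px",ce[i].round(),"x",Q[:,0].min().round(),Q[:,0].max().round(),"y",Q[:,1].min().round(),Q[:,1].max().round())
E
```

```text
top plane [-0.00069732  0.00072145  0.28886894] 1.7181307928373324
 wheel z 68.03009833521448 n 3722 minEncl ((466.8642272949219, 325.8777160644531), 85.1642837524414)
 board ((463.83245849609375, -305.69769287109375), (298.0598449707031, 132.5546112060547), 1.9866561889648438) 30.019793222186053
 trayfloor ((561.4986572265625, 16.81829071044922), (236.47789001464844, 186.86183166503906), 84.18250274658203) 12.169025926227192
  z 60 100 n 27 px [376. 158.] x 577.0 623.0 y -35.0 -24.0
  z 60 100 n 99 px [390. 153.] x 585.0 618.0 y -82.0 -45.0
  z 60 100 n 98 px [337. 168.] x 579.0 608.0 y 38.0 94.0
  z 60 100 n 92 px [387. 171.] x 559.0 572.0 y -75.0 -26.0
  z 60 100 n 90 px [365. 176.] x 536.0 564.0 y -12.0 28.0
  z 60 100 n 90 px [359. 193.] x 508.0 544.0 y -7.0 43.0
  z 105 135 n 115 px [386. 163.] x 559.0 623.0 y -75.0 -23.0
  z 105 135 n 105 px [393. 149.] x 575.0 618.0 y -82.0 -42.0
  z 105 135 n 275 px [339. 159.] x 579.0 630.0 y 34.0 94.0
  z 105 135 n 88 px [367. 172.] x 529.0 564.0 y -12.0 31.0
  z 105 135 n 79 px [361. 189.] x 508.0 546.0 y -11.0 43.0
  z 135 150 n 252 px [
[... 1131 characters left out ...]
 n 84 px [285. 191.] x 511.0 533.0 y -8.0 34.0
  z 105 135 n 105 px [288. 205.] x 538.0 569.0 y -21.0 35.0
  z 105 135 n 223 px [314. 213.] x 584.0 639.0 y 30.0 88.0
  z 105 135 n 90 px [271. 216.] x 564.0 583.0 y -75.0 -33.0
  z 105 135 n 101 px [274. 231.] x 611.0 626.0 y -91.0 -39.0
  z 135 150 n 52 px [285. 187.] x 510.0 541.0 y -11.0 34.0
  z 135 150 n 58 px [286. 201.] x 536.0 569.0 y -21.0 31.0
  z 135 150 n 31 px [315. 209.] x 610.0 626.0 y 43.0 74.0
  z 135 150 n 187 px [272. 219.] x 559.0 624.0 y -91.0 -28.0
  z 150 165 n 179 px [285. 191.] x 509.0 568.0 y -21.0 38.0
  z 150 165 n 34 px [314. 206.] x 604.0 626.0 y 44.0 73.0
  z 165 180 n 112 px [314. 200.] x 592.0 625.0 y 44.0 76.0
```

Run:
```python
import cv2
a=cv2.imread("pics/top0.png")[130:225,300:450]; b=cv2.imread("pics/scene0.png")[170:275,220:360]
a=cv2.resize(a,(600,380),interpolation=2); b=cv2.resize(b,(560,420),interpolation=2)
import numpy as np
o=np.zeros((800-210+10,800,3),np.uint8)
a=cv2.resize(a,(475,300));b=cv2.resize(b,(400,300)); o[:300,:475]=a; o[300:,:400]=b
cv2.imwrite("pics/crop0.png",o)
```

```text
(no output)
```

View pics/crop0.png

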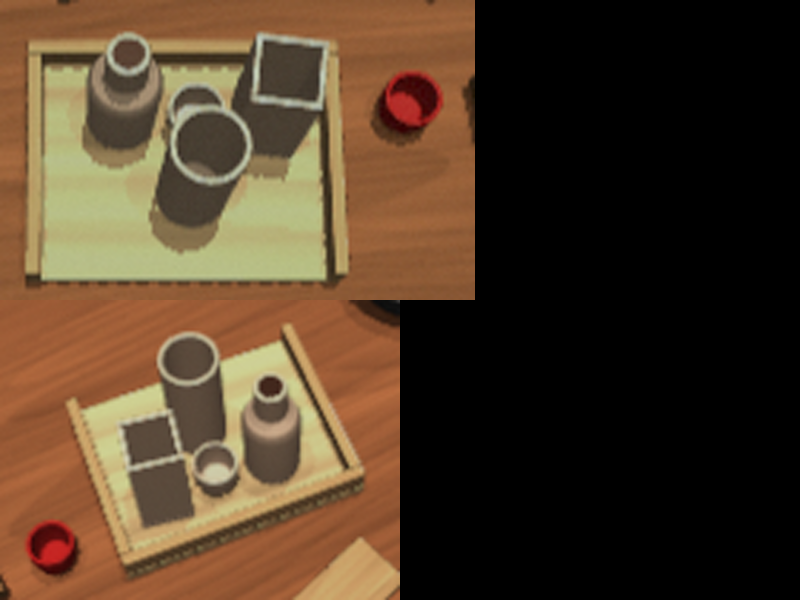

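Run:
```python
from fit import *
tri={}
for n in("top","scene"):
    z=np.load(f"{n}0.npz"); w,c,sd=level(z["w"])
    def comp(x0,x1,y0,y1,z0,z1):
        m=box(w,x0,x1,y0,y1,z0,z1).astype(np.uint8); k,l,s,_=cv2.connectedComponentsWithStats(m); return w[l==1+s[1:,4].argmax()][:,:2].astype(np.float32)
    cyl=comp(480,600,-40,70,157,170); bot=comp(570,650,20,110,167,180); sl=comp(540,650,-110,-10,142,155)
    out=[cv2.minEnclosingCircle(cyl),cv2.minEnclosingCircle(bot),cv2.minAreaRect(sl),sl.mean(0),cyl.mean(0),bot.mean(0)]
    print(n,*out,sep="\n  ")
    m=box(w,480,600,-40,70,30,157); print("  cylaxis",circ(w[m][:,:2],28,np.array([538,11.])))
    m=box(w,560,650,20,110,30,105); print("  botaxis",circ(w[m][:,:2],30,np.array([608,62.])))
    m=box(w,575,640,-22,28,20,60); P=w[m]; print("  cup",len(P),P.min(0).round(),P.max(0).round())
    m=box(w,575,640,-22,28,48,60); P=w[m]; print("  cuprim",len(P),cv2.minEnclosingCircle(P[:,:2].astype(np.float32)))
    m=box(w,560,640,-230,-150,46-10,60);P=w[m]; print("  redcup",len(P),cv2.minEnclosingCircle(P[:,:2].astype(np.float32)))
pots=np.array([[538,11],[608.5,62],[591.5,-57]])
print(least_squares(lambda c:np.hypot(*(pots-c).T)-60,[600,0]))
```

```text
top
  ((538.1123657226562, 12.626152038574219), 30.239185333251953)
  ((608.6013793945312, 63.85078430175781), 16.477394104003906)
  ((590.9917602539062, -55.098411560058594), (54.25100326538086, 55.03559875488281), 76.69176483154297)
  [589.954   -54.55481]
  [537.70215   13.419482]
  [607.82117   64.227776]
  cylaxis (array([539.19030976,  16.36005118]), np.float64(21.38336143990962))
  botaxis (array([609.58457804,  62.95273685]), np.float64(8.205753544770781))
  cup 120 [589. -20.  21.] [622.  27.  57.]
  cuprim 57 ((599.0900268554688, 3.524507761001587), 23.822647094726562)
  redcup 95 ((591.21337890625, -177.420166015625), 23.812782287597656)
scene
  ((538.6627197265625, 8.034486770629883), 31.08086395263672)
  ((608.7825927734375, 59.80963897705078), 16.732887268066406)
  ((591.3748168945312, -59.021995544433594), (54.12278747558594, 56.222923278808594), 77.25784301757812)
  [593.3652   -59.842125]
  [538.4832      7.9984093]
  [610.0177    59.581882]
  cylaxis (array([541.02195435,   7.72023258]), np.float64(12.154526844970311))
  botaxis (array([607.08121707,  59.88950815]), np.float64(8.807197424888695))
  cup 193 [575. -21.  20.] [624.  23.  60.]
  cuprim 76 ((599.74658203125, -0.07935545593500137), 25.21387481689453)
  redcup 89 ((595.0142822265625, -180.23703002929688), 24.440622329711914)
     message: `gtol` termination condition is satisfied.
     success: True
      status: 1
         fun: [ 1.355e-02  1.589e-01  1.588e-01]
           x: [ 5.975e+02  2.863e+00]
        cost: 0.025323508923402252
         jac: [[ 9.908e-01 -1.356e-01]
               [-1.835e-01 -9.830e-01]
               [ 9.906e-02  9.951e-01]]
        grad: [-4.828e-09 -4.448e-14]
  optimality: 4.828247886845698e-09
 active_mask: [ 0.000e+00  0.000e+00]
        nfev: 5
        njev: 5
```

Call:
{"name": "carry_out", "arguments": {
  "moves": [
    [[1,0.036,-0.034,-0.0165,0,0,0.06],[1,0.072,-0.068,-0.033,0,0,0.12],[1,0.108,-0.102,-0.0495,0,0,0.18],[1,0.144,-0.136,-0.066,0,0,0.227],[1,0.144,-0.136,-0.066,0,0,0.227]]
  ]
}}

```text
time_s: 1.78
tcp_pos: [259.2, -466.1, 331.3]
orientation: [0.001, 1.0, 0.003, 0.001]
ft_force: [-0.4, -0.5, -0.4]
width: 88.1
```

Call:
{"name": "carry_out", "arguments": {
  "moves": [
    [[1,0.03,-0.046,0,0,0,0],[1,0.06,-0.092,0,0,0,0],[1,0.09,-0.138,0,0,0,0],[1,0.12,-0.184,0,0,0,0],[1,0.15,-0.23,0,0,0,0]]
  ]
}}

```text
time_s: 2.4
tcp_pos: [406.4, -238.2, 329.6]
orientation: [0.0, 1.0, -0.001, 0.0]
ft_force: [0.3, -0.4, -0.3]
width: 88.1
```

Call:
{"name": "carry_out", "arguments": {
  "moves": [
    [[1,0.03,-0.046,0,0,0,0],[1,0.06,-0.092,0,0,0,0],[1,0.09,-0.138,0,0,0,0],[1,0.12,-0.184,0,0,0,0],[1,0.15,-0.23,0,0,0,0]]
  ]
}}

```text
time_s: 3.02
tcp_pos: [557.1, -8.6, 329.3]
orientation: [0.0, 1.0, -0.001, -0.0]
ft_force: [0.7, -0.5, 0.6]
width: 88.2
```

Call:
{"name": "carry_out", "arguments": {
  "moves": [
    [[1,0.02,-0.032,0,0,0,0],[1,0.04,-0.058,0,0,0,0],[1,0.046,-0.063,0,0,0,0],[1,0.046,-0.063,0,0,0,0],[1,0.046,-0.063,0,0,0,0]]
  ]
}}

```text
time_s: 3.65
tcp_pos: [601.7, 52.5, 329.6]
orientation: [0.001, 1.0, -0.001, -0.0]
ft_force: [0.2, -0.1, 0.7]
width: 87.9
```

```bash
python3 -c "
from h import *
for i in range(3):
    s=get_state(); print(s['time_s'],s['tcp_pos'].round(2),s['orientation'].round(4),s['ft_force'].round(2),s['joint_positions'].round(3)); get_image('top')
"; python3 look.py 1 cup
```

```text
3.65 [601.65  52.48 329.58] [ 5.0e-04  1.0e+00 -1.2e-03 -2.0e-04] [ 0.16 -0.06  0.71] [ 0.118  0.425 -0.382  1.574  0.169  1.175 -1.873]
3.7 [601.63  52.69 329.72] [ 5.0e-04  1.0e+00 -1.1e-03 -1.0e-04] [-0.42  0.08 -0.3 ] [ 0.117  0.425 -0.383  1.574  0.169  1.175 -1.873]
3.75 [601.68  52.99 329.81] [ 4.e-04  1.e+00 -1.e-03 -0.e+00] [ 0.63 -0.39  0.27] [ 0.117  0.425 -0.383  1.574  0.169  1.175 -1.873]
scene 54.30512370876727 316.8107704480729 195.97604273662168 -0.05569597259032019 [1071.74330553 -173.95737864 1069.05431673] [0.83  0.224 0.138 0.492] 7
cup [([208, 283, 254, 339], 0.71), ([231, 248, 244, 265], 0.68), ([283, 219, 300, 238], 0.63)]
top 56.784012925776885 322.4680865382882 195.9988000520227 -0.0003953893474195259 [312.42846549 133.77025633 966.62185793] [-0.663 -0.078  0.084  0.739] 8
cup [([422, 155, 440, 171], 0.86), ([355, 157, 367, 171], 0.42)]
```

Run:
```python
from fit import *
for n in("top","scene"):
    w,c,_=level(np.load(f"{n}1.npz")["w"])
    for z0,z1 in((300,312),(312,324),(324,345),(370,385)):
        m=box(w,500,720,-100,200,z0,z1); P=w[m]
        if len(P)>3: print(n,z0,len(P),"x",np.percentile(P[:,0],[2,98]).round(1),"y",np.percentile(P[:,1],[0,2,98,100]).round(1), "ys<->",np.sort(P[:,1])[::max(1,len(P)//8)].round(0))
```

```text
top 300 18 x [590.6 601.1] y [ -1.   -0.3 110.  110.6] ys<-> [ -1.   3.   7.  11.  11.  12. 103. 106. 109.]
top 312 43 x [590.1 602.6] y [ -2.8  -2.2 112.3 112.4] ys<-> [ -3.   1.   4.   8.  10.  11. 101. 103. 110.]
top 324 50 x [589.9 608.2] y [ -3.   -2.3 102.8 102.8] ys<-> [ -3.  -1.   2.   4.   6.   9.  10. 101. 103.]
top 370 258 x [566.5 619.9] y [-29.  -26.9 137.8 140.2] ys<-> [-29. -10.   4.  17.  41.  69.  94. 119. 140.]
scene 300 24 x [593.1 613.2] y [ -6.9  -6.1 105.8 107.1] ys<-> [ -7.  -2.   3.  94.  95.  96.  96. 102.]
scene 312 50 x [592.9 614.4] y [ -7.4  -7.2 108.1 109.3] ys<-> [ -7.  -5.   4.   7.  96.  96.  99. 103. 108.]
scene 324 56 x [602.3 615.1] y [ -8.7  -8.2 110.1 110.7] ys<-> [ -9.  -3.   2.  95.  97.  99. 104. 107.]
scene 370 199 x [582.5 639.1] y [-34.9 -34.2 132.3 134.6] ys<-> [-35. -20.  -2.  17.  39.  80. 102. 111. 131.]
```

Call:
{"name": "carry_out", "arguments": {
  "moves": [
    [[1,0.0065,-0.0088,0.02,0,0,0],[1,0.0065,-0.0088,0.065,0,0,0],[1,0.0065,-0.0088,0.11,0,0,0],[0.6,0.0065,-0.0088,0.14,0,0,0],[0.6,0.0065,-0.0088,0.14,0,0,0]]
  ]
}}

```text
time_s: 4.62
tcp_pos: [606.4, 63.7, 186.2]
orientation: [0.0, 1.0, 0.0, -0.003]
ft_force: [0.2, 0.5, 0.8]
width: 70.2
```

Call:
{"name": "carry_out", "arguments": {
  "moves": [
    [[0.6,0,0,0.015,0,0,0],[0.5,0,0,0.028,0,0,0],[0.5,0,0,0.03,0,0,0],[0.5,0,0,0.03,0,0,0]]
  ]
}}

```text
time_s: 5.12
tcp_pos: [608.7, 63.3, 159.9]
orientation: [-0.0, 1.0, -0.0, 0.0]
ft_force: [0.0, 0.4, -0.3]
width: 43.8
```

Call:
{"name": "carry_out", "arguments": {
  "moves": [
    [[0.5,0,0.001,0,0,0,0],[0.4,0,0.001,0,0,0,0],[0.35,0,0.001,0,0,0,0],[0,0,0.001,0,0,0,0],[0,0,0.001,0,0,0,0]]
  ]
}}

```text
time_s: 5.75
tcp_pos: [608.7, 62.4, 160.0]
orientation: [-0.0, 1.0, -0.0, 0.0]
ft_force: [-0.5, 0.9, 2.3]
width: 32.7
```

```bash
python3 -c "
from h import *
s=get_state(); print(s['time_s'],s['tcp_pos'].round(2),s['orientation'].round(4),s['ft_force'].round(2),s['torque'].round(2),s['width'])
p=get_image('scene'); cv2.imwrite('pics/g1.png',cv2.resize(p['image'][100:270,220:400],(720,600),interpolation=2))
s=get_state(); print(s['time_s'],s['tcp_pos'].round(2),s['ft_force'].round(2),s['width'])
"
```

```text
5.75 [608.72  62.42 160.03] [-1.e-04  1.e+00 -0.e+00  3.e-04] [-0.55  0.91  2.29] [-0.04 -0.01 -0.01] 32.68737934030609
5.8 [608.71  62.4  160.03] [-0.83  0.47  3.24] 32.21753175989165
```

View pics/g1.png

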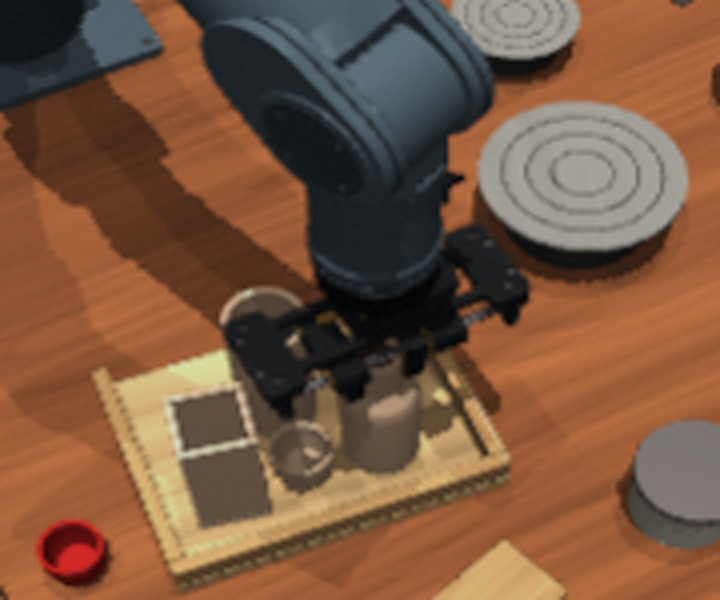

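Call:
{"name": "carry_out", "arguments": {
  "moves": [
    [[0,0,0,-0.006,0,0,0],[0,0,0,-0.025,0,0,0],[0,0,0,-0.06,0,0,0],[0,0,0,-0.1,0,0,0],[0,0,0,-0.14,0,0,0]]
  ]
}}

```text
time_s: 6.42
tcp_pos: [608.2, 62.3, 302.0]
orientation: [-0.0, 1.0, 0.0, 0.0]
ft_force: [2.0, -0.2, -3.1]
width: 32.6
```

Call:
{"name": "carry_out", "arguments": {
  "moves": [
    [[0,0,0,-0.025,0,0,0],[0,0,0.01,-0.035,0,0,0],[0,-0.005,0.035,-0.035,0,0,0],[0,-0.01,0.07,-0.035,0,0,0],[0,-0.018,0.11,-0.035,0,0,0]]
  ]
}}

```text
time_s: 7.05
tcp_pos: [589.6, -49.2, 334.1]
orientation: [0.0, 1.0, 0.0, -0.001]
ft_force: [-0.6, -0.5, -3.2]
width: 32.6
```

Call:
{"name": "carry_out", "arguments": {
  "moves": [
    [[0,-0.007,0.045,0,0,0,0],[0,-0.014,0.09,0,0,0,0],[0,-0.021,0.135,0,0,0,0],[0,-0.028,0.18,0,0,0,0],[0,-0.034,0.21,0,0,0,0]]
  ]
}}

```text
time_s: 7.68
tcp_pos: [554.5, -261.2, 333.9]
orientation: [0.0, 1.0, -0.002, -0.001]
ft_force: [0.4, 0.2, -2.8]
width: 32.5
```

Call:
{"name": "carry_out", "arguments": {
  "moves": [
    [[0,-0.005,0.025,0,0,0,0],[0,-0.007,0.042,0.005,0,0,0],[0,-0.007,0.047,0.01,0,0,0],[0,-0.007,0.047,0.025,0,0,0],[0,-0.007,0.047,0.045,0,0,0]]
  ]
}}

```text
time_s: 8.3
tcp_pos: [550.0, -303.1, 288.7]
orientation: [-0.0, 1.0, 0.001, 0.0]
ft_force: [0.1, 0.3, -3.4]
width: 32.3
```

```bash
python3 -c "
from h import *
p=get_image('scene'); cv2.imwrite('pics/g2.png',cv2.resize(p['image'][90:310,120:360],(640,586),interpolation=2))
s=get_state(); print(s['time_s'],s['tcp_pos'].round(2),s['orientation'].round(4),s['ft_force'].round(2),s['torque'].round(2),s['width'],s['joint_positions'].round(2))
"
```

```text
8.35 [ 548.43 -302.37  285.34] [-0.0016  1.      0.001  -0.0021] [-0.87  0.94 -5.41] [0.04 0.11 0.05] 32.574222694824904 [ 0.62  0.49 -0.26  1.57  0.14  1.11 -1.24]
```

View pics/g2.png

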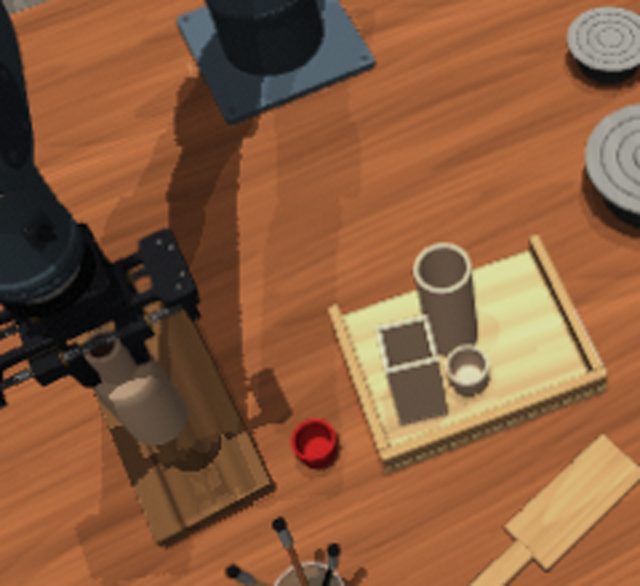

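Call:
{"name": "carry_out", "arguments": {
  "moves": [
    [[0,0,0,0.025,0,0,0],[0,0,0,0.06,0,0,0],[0,0,0,0.085,0,0,0],[0,0,0,0.1,0,0,0],[0,0,0,0.105,0,0,0]]
  ]
}}

```text
time_s: 8.98
tcp_pos: [549.4, -303.9, 184.0]
orientation: [-0.0, 1.0, 0.0, -0.0]
ft_force: [0.1, 0.1, -3.2]
width: 32.7
```

Call:
{"name": "carry_out", "arguments": {
  "moves": [
    [[0,0,0,0.0015,0,0,0],[0,0,0,0.003,0,0,0],[0,0,0,0.0045,0,0,0],[0,0,0,0.0055,0,0,0],[0,0,0,0.0055,0,0,0]]
  ]
}}

```text
time_s: 9.6
tcp_pos: [549.4, -304.7, 179.2]
orientation: [-0.0, 1.0, -0.0, -0.0]
ft_force: [-0.3, 0.7, -3.2]
width: 32.6
```

Go down in half-millimetre steps to contact.

Call:
{"name": "carry_out", "arguments": {
  "moves": [
    [[0,0,0,0.0005,0,0,0],[0,0,0,0.001,0,0,0],[0,0,0,0.001,0,0,0]]
  ]
}}

```text
time_s: 9.98
tcp_pos: [549.4, -304.7, 178.2]
orientation: [-0.0, 1.0, -0.0, -0.0]
ft_force: [0.3, -0.5, -2.8]
width: 32.8
```

Call:
{"name": "carry_out", "arguments": {
  "moves": [
    [[0,0,0,0.0005,0,0,0],[0,0,0,0.001,0,0,0],[0,0,0,0.001,0,0,0]]
  ]
}}

```text
time_s: 10.35
tcp_pos: [549.9, -304.8, 178.1]
orientation: [0.0, 1.0, -0.0, 0.001]
ft_force: [-2.1, 0.9, 5.6]
width: 32.3
```

Call:
{"name": "carry_out", "arguments": {
  "moves": [
    [[0.45,0,0,0,0,0,0],[0.6,0,0,0,0,0,0],[0.6,0,0,0,0,0,0],[0.6,0,0,-0.005,0,0,0],[0.6,0,0,-0.03,0,0,0]]
  ]
}}

```text
time_s: 10.98
tcp_pos: [548.4, -304.3, 206.3]
orientation: [-0.001, 1.0, -0.0, -0.001]
ft_force: [0.3, 0.3, 0.0]
width: 52.8
```

Call:
{"name": "carry_out", "arguments": {
  "moves": [
    [[0.6,0,0,-0.035,0,0,0],[0.7,0,0,-0.042,0,0,0],[1,-0.001,-0.03,-0.042,0,0,0],[1,-0.003,-0.085,-0.042,0,0,0],[1,-0.005,-0.14,-0.042,0,0,0]]
  ]
}}

```text
time_s: 11.6
tcp_pos: [543.8, -163.3, 248.4]
orientation: [-0.0, 1.0, -0.0, -0.0]
ft_force: [1.5, 1.2, 0.2]
width: 87.7
```

Call:
{"name": "carry_out", "arguments": {
  "moves": [
    [[1,-0.002,-0.055,0,0,0,0],[1,-0.004,-0.11,0,0,0,0],[1,-0.0064,-0.155,0,0,0,0],[1,-0.0064,-0.175,0,0,0,0],[1,-0.0064,-0.175,0,0,0,0]]
  ]
}}

```text
time_s: 12.22
tcp_pos: [537.6, 12.0, 248.6]
orientation: [-0.0, 1.0, 0.002, -0.0]
ft_force: [-0.0, 0.1, -0.2]
width: 87.8
```

```bash
python3 -c "
from h import *
s=get_state(); print(s['time_s'],s['tcp_pos'].round(2),s['orientation'].round(4),s['ft_force'].round(2),s['width'])
"; python3 look.py 2 bottle
python3 - <<'E'
from fit import *
for n in("top","scene"):
    w,c,_=level(np.load(f"{n}2.npz")["w"])
    m=box(w,500,620,-360,-250,182,200); P=w[m]; print(n,len(P),P[:,:2].min(0),P[:,:2].max(0))
E
```

```text
12.225 [537.59  12.01 248.62] [-3.0e-04  1.0e+00  1.6e-03 -5.0e-04] [-0.05  0.09 -0.2 ] 87.79875139527705
scene 54.30512370876727 316.8107704480729 195.97604273662168 -0.05569597259032019 [1071.74330553 -173.95737864 1069.05431673] [0.83  0.224 0.138 0.492] 11
bottle [([167, 235, 199, 272], 0.75)]
top 56.784012925776885 322.4680865382882 195.9988000520227 -0.0003953893474195259 [312.42846549 133.77025633 966.62185793] [-0.663 -0.078  0.084  0.739] 12
bottle []Traceback (most recent call last):
  File "<stdin>", line 4, in <module>
    return umr_minimum(a, axis, None, out, keepdims, initial, where)
ValueError: zero-size array to reduction operation minimum which has no identity
```

Call:
{"name": "carry_out", "arguments": {
  "moves": [
    [[1,0,0,0.03,0,0,0],[1,0,0,0.06,0,0,0],[1,0,0,0.085,0,0,0],[1,0,0,0.1,0,0,0],[0.8,0,0,0.1,0,0,0]]
  ]
}}

```text
time_s: 13.05
tcp_pos: [537.6, 9.6, 148.5]
orientation: [0.0, 1.0, -0.001, -0.001]
ft_force: [-0.4, 0.3, 0.4]
width: 80.0
```

Call:
{"name": "carry_out", "arguments": {
  "moves": [
    [[0.75,0,0,0,0,0,0],[0.72,0,0,0,0,0,0],[0.7,0,0,0,0,0,0]]
  ]
}}

```text
time_s: 13.42
tcp_pos: [538.6, 10.6, 149.9]
orientation: [-0.0, 1.0, -0.0, 0.001]
ft_force: [0.3, 0.2, 0.4]
width: 61.4
```

Call:
{"name": "carry_out", "arguments": {
  "moves": [
    [[0.68,0,0,0,0,0,0],[0.5,0,0,0,0,0,0],[0,0,0,0,0,0,0],[0,0,0,0,0,0,0]]
  ]
}}

```text
time_s: 13.92
tcp_pos: [538.7, 10.8, 149.8]
orientation: [-0.0, 1.0, 0.0, 0.001]
ft_force: [-0.0, 1.8, 5.2]
width: 59.3
```

```bash
python3 -c "
from h import *
s=get_state(); print(s['time_s'],s['tcp_pos'].round(2),s['orientation'].round(4),s['ft_force'].round(2),s['torque'].round(2),s['width'])
p=get_image('scene'); w=cloud(p); cv2.imwrite('pics/g3.png',cv2.resize(p['image'][130:310,130:370],(800,600),interpolation=2))
m=(w[...,2]>180)&(w[...,2]<200)&(w[...,0]>500)&(w[...,0]<620)&(w[...,1]<-250)&(w[...,1]>-360);print(m.sum(),w[m].min(0),w[m].max(0))
"
```

```text
13.925 [538.65  10.77 149.79] [-2.e-04  1.e+00  1.e-04  7.e-04] [-0.01  1.76  5.24] [0.3  0.02 0.03] 59.29738685189115
135 [ 534.38527362 -321.05598938  180.57076353] [ 569.05518697 -290.92182243  192.65665555]
```

View pics/g3.png

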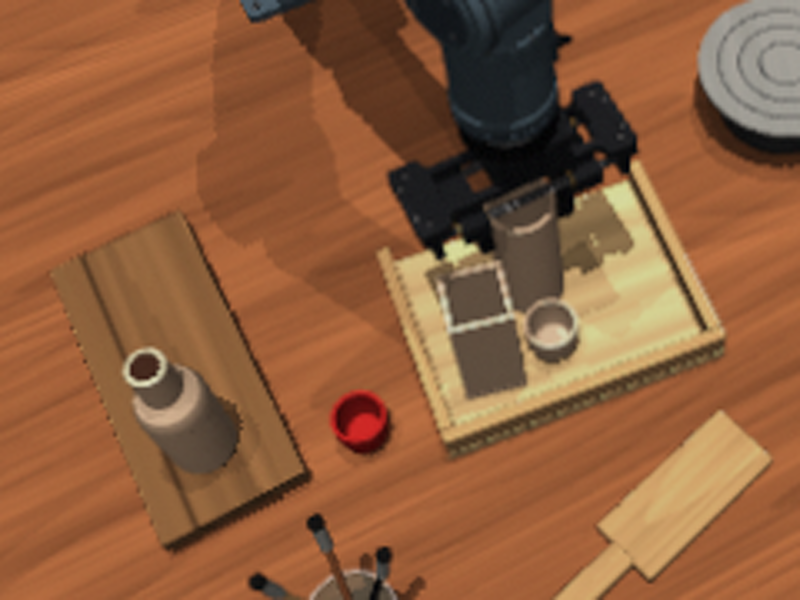

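Call:
{"name": "carry_out", "arguments": {
  "moves": [
    [[0,0,0,-0.006,0,0,0],[0,0,0,-0.025,0,0,0],[0,-0.01,0,-0.055,0,0,0],[0,-0.035,0.005,-0.08,0,0,0],[0,-0.06,0.02,-0.08,0,0,0]]
  ]
}}

```text
time_s: 14.6
tcp_pos: [478.0, -9.5, 230.6]
orientation: [0.0, 1.0, 0.0, 0.001]
ft_force: [-0.6, -1.5, -3.9]
width: 59.4
```

Call:
{"name": "carry_out", "arguments": {
  "moves": [
    [[0,-0.015,0.035,0,0,0,0],[0,-0.028,0.075,0,0,0,0],[0,-0.04,0.115,0,0,0,0],[0,-0.052,0.155,0,0,0,0],[0,-0.064,0.195,0,0,0,0]]
  ]
}}

```text
time_s: 15.22
tcp_pos: [412.6, -206.0, 228.9]
orientation: [-0.0, 1.0, -0.0, -0.001]
ft_force: [0.2, -0.3, -2.9]
width: 59.5
```

Call:
{"name": "carry_out", "arguments": {
  "moves": [
    [[0,-0.012,0.04,0,0,0,0],[0,-0.024,0.075,0,0,0,0],[0,-0.0325,0.098,0,0,0,0],[0,-0.0347,0.1063,0.005,0,0,0],[0,-0.0347,0.1063,0.025,0,0,0]]
  ]
}}

```text
time_s: 15.85
tcp_pos: [379.6, -311.4, 204.2]
orientation: [0.0, 1.0, -0.001, 0.001]
ft_force: [-0.1, -0.3, -3.5]
width: 59.7
```

Call:
{"name": "carry_out", "arguments": {
  "moves": [
    [[0,0,0,0.015,0,0,0],[0,0,0,0.025,0,0,0],[0,0,0,0.031,0,0,0],[0,0,0,0.034,0,0,0],[0,0,0,0.034,0,0,0]]
  ]
}}

```text
time_s: 16.48
tcp_pos: [379.5, -311.0, 170.3]
orientation: [0.0, 1.0, -0.0, 0.0]
ft_force: [-0.4, -0.1, -3.0]
width: 59.5
```

Call:
{"name": "carry_out", "arguments": {
  "moves": [
    [[0,0,0,0.001,0,0,0],[0,0,0,0.0015,0,0,0],[0,0,0,0.0015,0,0,0]]
  ]
}}

```text
time_s: 16.85
tcp_pos: [379.3, -311.0, 168.8]
orientation: [0.0, 1.0, -0.0, 0.0]
ft_force: [0.0, 0.2, -2.8]
width: 59.7
```

Call:
{"name": "carry_out", "arguments": {
  "moves": [
    [[0,0,0,0.0005,0,0,0],[0,0,0,0.0008,0,0,0],[0,0,0,0.0008,0,0,0]]
  ]
}}

```text
time_s: 17.23
tcp_pos: [379.3, -311.0, 167.9]
orientation: [-0.0, 1.0, -0.0, -0.0]
ft_force: [0.3, 0.3, -3.0]
width: 59.3
```

Call:
{"name": "carry_out", "arguments": {
  "moves": [
    [[0,0,0,0.0004,0,0,0],[0,0,0,0.0008,0,0,0],[0,0,0,0.0008,0,0,0]]
  ]
}}

```text
time_s: 17.6
tcp_pos: [379.7, -311.0, 167.8]
orientation: [0.0, 1.0, -0.0, 0.0]
ft_force: [-0.6, 2.3, 6.4]
width: 59.9
```

Call:
{"name": "carry_out", "arguments": {
  "moves": [
    [[0.75,0,0,0,0,0,0],[0.95,0,0,0,0,0,0],[0.95,0,0,0,0,0,0],[0.95,0,0,-0.005,0,0,0],[0.95,0,0,-0.03,0,0,0]]
  ]
}}

```text
time_s: 18.23
tcp_pos: [378.5, -310.4, 196.6]
orientation: [-0.001, 1.0, -0.0, -0.001]
ft_force: [0.1, -0.6, 0.7]
width: 83.9
```

Call:
{"name": "carry_out", "arguments": {
  "moves": [
    [[1,0,0,-0.035,0,0,0],[1,0.02,-0.024,-0.035,0,0,0],[1,0.055,-0.066,-0.035,0,0,0],[1,0.09,-0.108,-0.035,0,0,0],[1,0.125,-0.15,-0.035,0,0,0]]
  ]
}}

```text
time_s: 18.85
tcp_pos: [505.4, -159.8, 232.6]
orientation: [0.0, 1.0, -0.0, 0.0]
ft_force: [0.3, -0.8, -0.2]
width: 88.5
```

Call:
{"name": "carry_out", "arguments": {
  "moves": [
    [[1,0.035,-0.042,0,0,0,0.06],[1,0.065,-0.08,0,0,0,0.12],[1,0.0864,-0.104,0,0,0,0.18],[1,0.0864,-0.104,0,0,0,0.227],[1,0.0864,-0.104,0,0,0,0.227]]
  ]
}}

```text
time_s: 19.48
tcp_pos: [590.8, -56.8, 232.2]
orientation: [0.0, 0.994, -0.113, -0.0]
ft_force: [-0.4, -0.2, -0.3]
width: 88.1
```

```bash
python3 -c "
from h import *
s=get_state(); print(s['time_s'],s['tcp_pos'].round(2),s['orientation'].round(4),s['ft_force'].round(2),s['torque'].round(2),s['width'])
p=get_image('scene'); w=cloud(p); cv2.imwrite('pics/g4.png',cv2.resize(p['image'][130:310,130:370],(800,600),interpolation=2))
s=get_state(); print(s['time_s'],s['tcp_pos'].round(2),s['orientation'].round(4))
"
```

```text
19.475 [590.78 -56.78 232.17] [ 1.000e-04  9.936e-01 -1.129e-01 -1.000e-04] [-0.43 -0.22 -0.33] [ 0.01  0.01 -0.02] 88.0720968447076
19.525 [590.6  -57.28 232.15] [ 2.000e-04  9.936e-01 -1.130e-01 -1.000e-04]
```

View pics/g4.png

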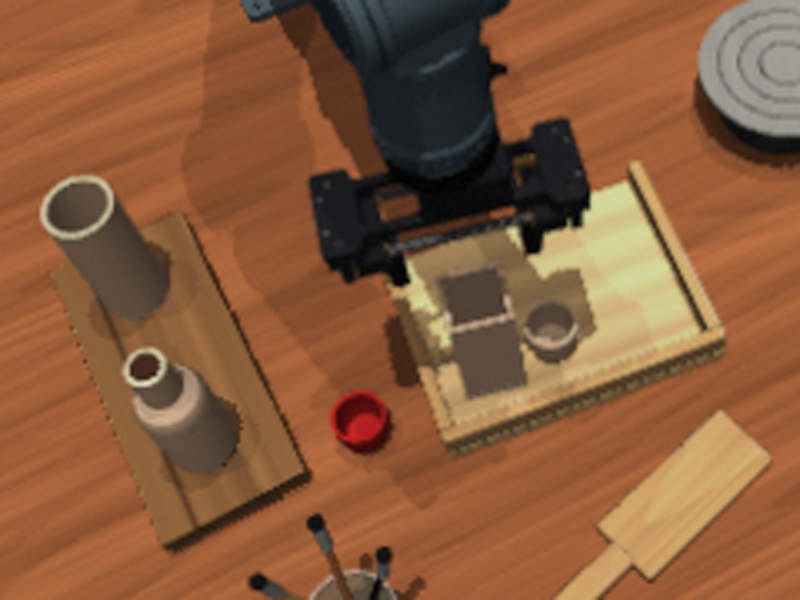

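Call:
{"name": "carry_out", "arguments": {
  "moves": [
    [[1,0,0,0.03,0,0,0],[1,0,0,0.06,0,0,0],[1,0,0,0.085,0,0,0],[1,0,0,0.098,0,0,0],[0.8,0,0,0.098,0,0,0]]
  ]
}}

```text
time_s: 20.15
tcp_pos: [590.3, -57.4, 133.7]
orientation: [0.0, 0.994, -0.113, -0.001]
ft_force: [0.2, 0.0, 0.4]
width: 80.4
```

Call:
{"name": "carry_out", "arguments": {
  "moves": [
    [[0.7,0,0,0,0,0,0],[0.66,0,0,0,0,0,0],[0.64,0,0,0,0,0,0]]
  ]
}}

```text
time_s: 20.52
tcp_pos: [591.1, -57.0, 134.7]
orientation: [-0.0, 0.994, -0.113, 0.0]
ft_force: [-0.1, -0.0, 0.5]
width: 56.5
```

Call:
{"name": "carry_out", "arguments": {
  "moves": [
    [[0.62,0,0,0,0,0,0],[0.5,0,0,0,0,0,0],[0,0,0,0,0,0,0],[0,0,0,0,0,0,0]]
  ]
}}

```text
time_s: 21.02
tcp_pos: [590.9, -56.9, 134.3]
orientation: [-0.0, 0.994, -0.113, 0.0]
ft_force: [0.4, 0.2, 3.5]
width: 53.7
```

```bash
python3 -c "
from h import *
s=get_state(); print(s['time_s'],s['tcp_pos'].round(2),s['orientation'].round(4),s['ft_force'].round(2),s['torque'].round(2),s['width'])
"
```

```text
21.025 [590.92 -56.91 134.34] [-0.000e+00  9.936e-01 -1.133e-01  2.000e-04] [0.35 0.19 3.52] [0.09 0.12 0.02] 53.709921290049415
```

Call:
{"name": "carry_out", "arguments": {
  "moves": [
    [[0,0,0,-0.006,0,0,0],[0,0,0,-0.025,0,0,0],[0,0,0,-0.055,0,0,0],[0,-0.015,0.012,-0.08,0,0,0],[0,-0.045,0.036,-0.08,0,0,0]]
  ]
}}

```text
time_s: 21.65
tcp_pos: [540.8, -81.4, 217.3]
orientation: [-0.0, 0.994, -0.113, 0.003]
ft_force: [0.1, -0.5, -1.8]
width: 54.2
```

Call:
{"name": "carry_out", "arguments": {
  "moves": [
    [[0,-0.032,0.025,0,0,0,0],[0,-0.055,0.045,0,0,0,0],[0,-0.0645,0.065,0,0,0,0],[0,-0.06,0.095,0,0,0,0],[0,-0.0515,0.132,0,0,0,0]]
  ]
}}

```text
time_s: 22.28
tcp_pos: [458.9, -199.3, 215.4]
orientation: [0.0, 0.994, -0.113, 0.001]
ft_force: [-0.5, -0.6, -2.4]
width: 53.7
```

Call:
{"name": "carry_out", "arguments": {
  "moves": [
    [[0,0.009,0.038,0,0,0,0],[0,0.018,0.076,0,0,0,0],[0,0.0265,0.098,0,0,0,0],[0,0.0299,0.1046,0.005,0,0,0],[0,0.0299,0.1046,0.025,0,0,0]]
  ]
}}

```text
time_s: 22.9
tcp_pos: [465.5, -307.8, 190.1]
orientation: [0.0, 0.994, -0.113, 0.001]
ft_force: [0.9, 0.5, -3.4]
width: 53.6
```

Call:
{"name": "carry_out", "arguments": {
  "moves": [
    [[0,0,0,0.015,0,0,0],[0,0,0,0.025,0,0,0],[0,0,0,0.031,0,0,0],[0,0,0,0.034,0,0,0],[0,0,0,0.034,0,0,0]]
  ]
}}

```text
time_s: 23.52
tcp_pos: [464.6, -307.6, 155.2]
orientation: [0.0, 0.994, -0.113, 0.0]
ft_force: [-0.7, -0.0, -1.9]
width: 54.0
```

Call:
{"name": "carry_out", "arguments": {
  "moves": [
    [[0,0,0,0.001,0,0,0],[0,0,0,0.0015,0,0,0],[0,0,0,0.0015,0,0,0]]
  ]
}}

```text
time_s: 23.9
tcp_pos: [464.5, -307.6, 153.7]
orientation: [0.0, 0.994, -0.113, 0.0]
ft_force: [-0.1, -0.1, -2.5]
width: 54.1
```

Call:
{"name": "carry_out", "arguments": {
  "moves": [
    [[0,0,0,0.0005,0,0,0],[0,0,0,0.001,0,0,0],[0,0,0,0.001,0,0,0]]
  ]
}}

```text
time_s: 24.28
tcp_pos: [464.4, -307.6, 152.5]
orientation: [-0.0, 0.994, -0.113, -0.0]
ft_force: [0.6, -0.3, -2.3]
width: 53.7
```

Call:
{"name": "carry_out", "arguments": {
  "moves": [
    [[0,0,0,0.0004,0,0,0],[0,0,0,0.0008,0,0,0],[0,0,0,0.0008,0,0,0]]
  ]
}}

```text
time_s: 24.65
tcp_pos: [464.7, -307.6, 152.3]
orientation: [0.0, 0.994, -0.113, 0.0]
ft_force: [-2.3, 1.5, 5.5]
width: 53.7
```

Call:
{"name": "carry_out", "arguments": {
  "moves": [
    [[0.7,0,0,0,0,0,0],[0.9,0,0,0,0,0,0],[0.9,0,0,0,0,0,0],[0.9,0,0,-0.005,0,0,0],[0.9,0,0,-0.03,0,0,0]]
  ]
}}

```text
time_s: 25.28
tcp_pos: [463.6, -307.1, 181.1]
orientation: [-0.001, 0.994, -0.113, -0.001]
ft_force: [-0.1, -0.5, 0.6]
width: 79.2
```

Call:
{"name": "carry_out", "arguments": {
  "moves": [
    [[0.9,0,0,-0.04,0,0,0],[1,0.003,-0.025,-0.045,0,0,0],[1,0.012,-0.075,-0.045,0,0,0],[1,0.021,-0.125,-0.045,0,0,0],[1,0.03,-0.175,-0.045,0,0,0]]
  ]
}}

```text
time_s: 25.9
tcp_pos: [533.7, -142.5, 227.3]
orientation: [0.0, 0.994, -0.114, 0.0]
ft_force: [-0.8, 0.2, -0.1]
width: 88.0
```

Call:
{"name": "carry_out", "arguments": {
  "moves": [
    [[1,0.01,-0.05,0,0,0,0],[1,0.02,-0.1,0,0,0,0],[1,0.0308,-0.14,0,0,0,0],[1,0.0308,-0.157,0,0,0,0],[1,0.0308,-0.157,0,0,0,0]]
  ]
}}

```text
time_s: 26.52
tcp_pos: [598.1, 2.6, 226.8]
orientation: [0.0, 0.994, -0.113, -0.0]
ft_force: [-0.7, -0.8, 0.3]
width: 88.0
```

```bash
cat > cupm.py <<'E'
from fit import *
import sys
x,y,zt=map(float,sys.argv[2:5])
s=get_state(); print(s['time_s'],s['tcp_pos'].round(2),s['orientation'].round(4),s['width'])
for n in("top","scene"):
    p=get_image(n); w,c,_=level(cloud(p)); cv2.imwrite(f"pics/{sys.argv[1]}{n}.png",p["image"])
    m=box(w,x-40,x+40,y-40,y+40,zt-7,zt+7); P=w[m][:,:2].astype(np.float32)
    if len(P)>5: print(n,len(P),cv2.minEnclosingCircle(P),P.min(0),P.max(0))
s=get_state(); print(s['time_s'],s['tcp_pos'].round(2))
E
python3 cupm.py c1 598 2 54
python3 -c "
import cv2;a=cv2.imread('pics/c1scene.png')[130:310,130:370];cv2.imwrite('pics/c1crop.png',cv2.resize(a,(800,600),interpolation=2))"
```

```text
26.525 [598.14   2.65 226.76] [ 1.000e-04  9.936e-01 -1.126e-01 -2.000e-04] 88.02639830753616
top 101 ((599.3638916015625, 3.904836654663086), 23.99591636657715) [575.5027   -19.868107] [623.0111    27.099886]
scene 89 ((599.3092651367188, -0.6938046216964722), 23.705991744995117) [576.10565  -23.960333] [622.3255    22.287796]
26.625 [ 5.9788e+02 -1.0000e-02  2.2672e+02]
```

View pics/c1crop.png

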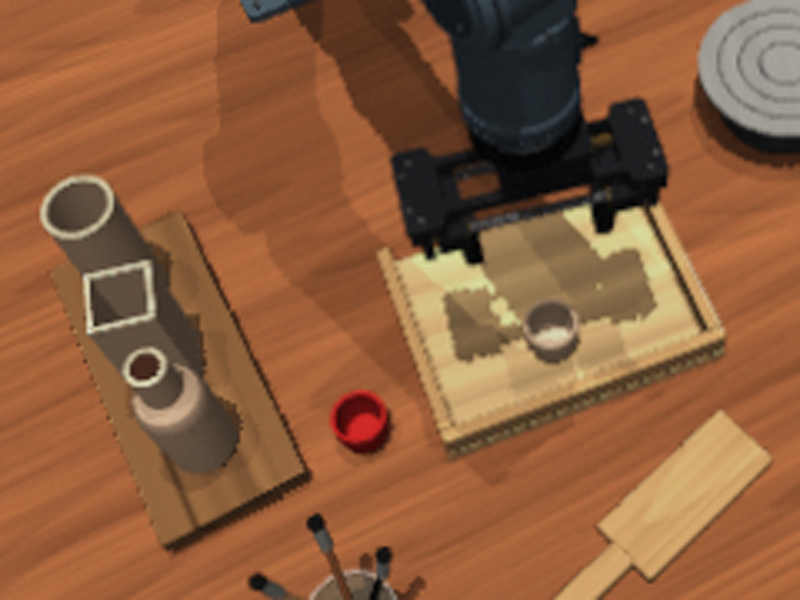

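Call:
{"name": "carry_out", "arguments": {
  "moves": [
    [[1,0,0,0.03,0,0,0],[1,0,0,0.075,0,0,0],[1,0,0,0.12,0,0,0],[1,0,0,0.15,0,0,0],[0.85,0,0,0.165,0,0,0]]
  ]
}}

```text
time_s: 27.25
tcp_pos: [597.2, -0.2, 60.3]
orientation: [0.001, 0.993, -0.115, -0.001]
ft_force: [0.1, 0.9, 0.6]
width: 80.2
```

Call:
{"name": "carry_out", "arguments": {
  "moves": [
    [[0.7,0,0,0.008,0,0,0],[0.62,0,0,0.01,0,0,0],[0.6,0,0,0.01,0,0,0],[0.58,0,0,0.01,0,0,0]]
  ]
}}

```text
time_s: 27.75
tcp_pos: [599.0, 2.2, 52.6]
orientation: [-0.0, 0.994, -0.113, 0.001]
ft_force: [0.0, -0.2, -0.1]
width: 51.0
```

Call:
{"name": "carry_out", "arguments": {
  "moves": [
    [[0.55,0,0,0,0,0,0],[0.4,0,0,0,0,0,0],[0,0,0,0,0,0,0],[0,0,0,0,0,0,0]]
  ]
}}

```text
time_s: 28.25
tcp_pos: [598.9, 2.1, 52.4]
orientation: [0.0, 0.994, -0.113, 0.0]
ft_force: [-1.0, -0.7, 5.6]
width: 47.6
```

```bash
python3 -c "
from h import *
s=get_state(); print(s['time_s'],s['tcp_pos'].round(2),s['orientation'].round(4),s['ft_force'].round(2),s['torque'].round(2),s['width'])
"
```

```text
28.25 [598.91   2.11  52.41] [ 0.000e+00  9.935e-01 -1.134e-01  4.000e-04] [-0.95 -0.73  5.58] [-0.07  0.21  0.02] 47.61601560736883
```

Call:
{"name": "carry_out", "arguments": {
  "moves": [
    [[0,0,0,-0.006,0,0,0],[0,0,0,-0.03,0,0,0],[0,0,0,-0.07,0,0,0],[0,-0.008,-0.011,-0.11,0,0,0],[0,-0.025,-0.035,-0.138,0,0,0]]
  ]
}}

```text
time_s: 28.88
tcp_pos: [582.5, 41.0, 191.7]
orientation: [0.0, 0.993, -0.115, 0.001]
ft_force: [0.2, -0.2, -0.3]
width: 47.3
```

Call:
{"name": "carry_out", "arguments": {
  "moves": [
    [[0,-0.025,-0.036,0,0,0,0],[0,-0.052,-0.072,0,0,0,0],[0,-0.077,-0.108,0,0,0,0],[0,-0.103,-0.145,0,0,0,0],[0,-0.13,-0.182,0,0,0,0]]
  ]
}}

```text
time_s: 29.5
tcp_pos: [495.5, 249.7, 189.9]
orientation: [0.0, 0.994, -0.113, -0.0]
ft_force: [-0.2, 0.1, -0.6]
width: 47.1
```

Call:
{"name": "carry_out", "arguments": {
  "moves": [
    [[0,-0.025,-0.037,0,0,0,0],[0,-0.042,-0.06,0,0,0,0],[0,-0.0464,-0.0676,0.01,0,0,0],[0,-0.0464,-0.0676,0.03,0,0,0],[0,-0.0464,-0.0676,0.05,0,0,0]]
  ]
}}

```text
time_s: 30.12
tcp_pos: [466.9, 323.2, 138.6]
orientation: [0.001, 0.993, -0.114, 0.0]
ft_force: [0.1, -0.5, 0.4]
width: 47.2
```

Call:
{"name": "carry_out", "arguments": {
  "moves": [
    [[0,0,0,0.01,0,0,0],[0,0,0,0.018,0,0,0],[0,0,0,0.022,0,0,0],[0,0,0,0.022,0,0,0],[0,0,0,0.022,0,0,0]]
  ]
}}

```text
time_s: 30.75
tcp_pos: [466.6, 325.0, 118.3]
orientation: [-0.0, 0.994, -0.113, 0.0]
ft_force: [-0.3, 0.1, -0.7]
width: 47.2
```

Run:
```python
from fit import *
s=get_state(); print(s['time_s'],s['tcp_pos'].round(2),s['orientation'].round(4),s['ft_force'].round(2),s['width'])
for n in("top","scene"):
    p=get_image(n); w,c,_=level(cloud(p)); cv2.imwrite(f"pics/w1{n}.png",p["image"])
    m=box(w,360,570,220,430,63,73); P=w[m][:,:2].astype(np.float32); print(n,len(P),cv2.minEnclosingCircle(P))
    m=box(w,430,505,290,360,106,120); P=w[m][:,:2].astype(np.float32)
    if len(P)>5: print(" cup",len(P),cv2.minEnclosingCircle(P))
a=cv2.imread("pics/w1top.png")[170:290,170:310]; b=cv2.imread("pics/w1scene.png")[90:210,300:440]
cv2.imwrite("pics/w1c.png",np.vstack([cv2.resize(a,(350,300),interpolation=2),cv2.resize(b,(350,300),interpolation=2)]))
```

```text
30.75 [466.63 325.03 118.26] [-3.000e-04  9.936e-01 -1.133e-01  3.000e-04] [-0.3   0.07 -0.71] 47.168267882526024
top 0 ((0.0, 0.0), 0.0)
scene 1187 ((469.29498291015625, 322.0635070800781), 86.38909912109375)
 cup 92 ((478.57574462890625, 323.82415771484375), 33.52777862548828)
```

View pics/w1c.png

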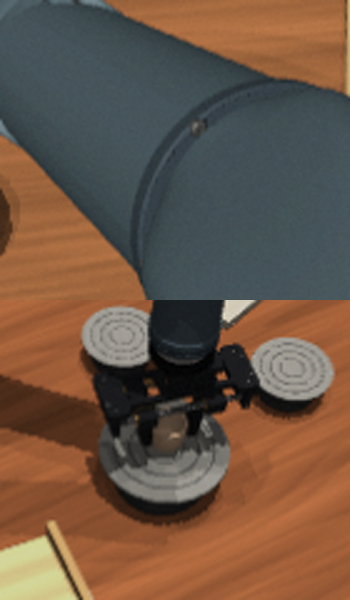

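Call:
{"name": "carry_out", "arguments": {
  "moves": [
    [[0,0,0,0.003,0,0,0],[0,0,0,0.006,0,0,0],[0,0,0,0.008,0,0,0],[0,0,0,0.0085,0,0,0],[0,0,0,0.0085,0,0,0]]
  ]
}}

```text
time_s: 31.48
tcp_pos: [466.3, 324.8, 109.3]
orientation: [0.0, 0.994, -0.113, -0.0]
ft_force: [0.4, 1.4, -0.4]
width: 47.3
```

Call:
{"name": "carry_out", "arguments": {
  "moves": [
    [[0,0,0,0.0005,0,0,0],[0,0,0,0.001,0,0,0],[0,0,0,0.001,0,0,0]]
  ]
}}

```text
time_s: 31.85
tcp_pos: [466.4, 324.9, 108.4]
orientation: [-0.0, 0.994, -0.113, 0.0]
ft_force: [-1.8, -1.3, -1.1]
width: 47.1
```

Call:
{"name": "carry_out", "arguments": {
  "moves": [
    [[0,0,0,0.0004,0,0,0],[0,0,0,0.0008,0,0,0],[0,0,0,0.0008,0,0,0]]
  ]
}}

```text
time_s: 32.22
tcp_pos: [466.4, 324.9, 108.4]
orientation: [0.0, 0.994, -0.113, 0.0]
ft_force: [-3.0, -1.3, 9.8]
width: 47.1
```

Call:
{"name": "carry_out", "arguments": {
  "moves": [
    [[0.6,0,0,0,0,0,0],[0.75,0,0,0,0,0,0],[0.85,0,0,0,0,0,0],[0.85,0,0,-0.005,0,0,0],[0.85,0,0,-0.03,0,0,0]]
  ]
}}

```text
time_s: 32.85
tcp_pos: [465.5, 324.2, 136.8]
orientation: [0.001, 0.994, -0.113, -0.001]
ft_force: [-0.2, -0.1, -0.5]
width: 75.1
```

Call:
{"name": "carry_out", "arguments": {
  "moves": [
    [[0.85,0,0,-0.045,0,0,0],[1,0,0,-0.09,0,0,0],[1,0.011,0.049,-0.09,0,0,0],[1,0.023,0.1,-0.09,0,0,0],[1,0.034,0.15,-0.09,0,0,0]]
  ]
}}

```text
time_s: 33.48
tcp_pos: [465.7, 169.4, 228.0]
orientation: [-0.0, 0.994, -0.113, 0.0]
ft_force: [0.6, 0.0, 0.0]
width: 87.9
```

Call:
{"name": "carry_out", "arguments": {
  "moves": [
    [[1,0.011,0.05,0,0,0,0],[1,0.023,0.1,0,0,0,0],[1,0.034,0.15,0,0,0,0],[1,0.046,0.2,0,0,0,0],[1,0.057,0.25,0,0,0,0]]
  ]
}}

```text
time_s: 34.1
tcp_pos: [464.9, -87.0, 228.0]
orientation: [-0.0, 0.994, -0.113, 0.0]
ft_force: [1.6, 0.3, -0.7]
width: 88.0
```

Call:
{"name": "carry_out", "arguments": {
  "moves": [
    [[1,0.011,0.05,0,0,0,0],[1,0.023,0.1,0,0,0,0],[1,0.034,0.15,0,0,0,0],[1,0.0496,0.195,0,0,0,0],[1,0.0496,0.2167,0,0,0,0]]
  ]
}}

```text
time_s: 34.72
tcp_pos: [464.2, -310.8, 227.8]
orientation: [0.001, 0.993, -0.115, 0.0]
ft_force: [1.1, -1.0, 0.2]
width: 88.1
```

Call:
{"name": "carry_out", "arguments": {
  "moves": [
    [[1,0,0,0,0,0,0],[1,0,0,0,0,0,0],[1,0,0,0,0,0,0]]
  ]
}}

```text
time_s: 35.1
tcp_pos: [465.0, -306.1, 227.6]
orientation: [-0.0, 0.994, -0.112, 0.0]
ft_force: [0.3, 0.3, -0.1]
width: 88.1
```

Run:
```python
from fit import *
s=get_state(); print(s['time_s'],s['tcp_pos'].round(2),s['orientation'].round(4),s['ft_force'].round(2),s['width'])
for n in("top","scene"):
    p=get_image(n); w,c,_=level(cloud(p)); cv2.imwrite(f"pics/w2{n}.png",p["image"]); np.savez(f"{n}W.npz",w=cloud(p))
    m=box(w,360,570,220,430,61,75); P=w[m][:,:2].astype(np.float32); print(n,len(P),cv2.minEnclosingCircle(P))
    m=box(w,430,505,290,360,104,118); P=w[m][:,:2].astype(np.float32)
    if len(P)>5: print(" cup",len(P),cv2.minEnclosingCircle(P))
    for nm,x,y,z in(("bottle",549.5,-304.7,190),("cyl",379.6,-311,180),("slab",464.6,-307.6,165)):
        m=box(w,x-42,x+42,y-45,y+45,z-6,z+8); P=w[m][:,:2].astype(np.float32)
        if len(P)>5: print(" ",nm,len(P),cv2.minEnclosingCircle(P),cv2.minAreaRect(P)[2])
a=cv2.imread("pics/w2top.png")[110:330,170:540]; b=cv2.imread("pics/w2scene.png")[90:310,130:500]
cv2.imwrite("pics/w2c.png",np.vstack([cv2.resize(a,(500,297),interpolation=2),cv2.resize(b,(500,297),interpolation=2)]))
```

```text
35.1 [ 464.96 -306.07  227.63] [-3.000e-04  9.937e-01 -1.122e-01  0.000e+00] [ 0.28  0.33 -0.13] 88.06766521126237
top 3457 ((466.5576171875, 325.8358459472656), 85.01675415039062)
 cup 117 ((466.0852966308594, 326.4756774902344), 24.004467010498047)
  bottle 59 ((547.5479736328125, -302.4732971191406), 16.595849990844727) 65.44806671142578
  cyl 247 ((378.4856872558594, -308.31207275390625), 30.51851463317871) 38.41450119018555
  slab 163 ((461.89361572265625, -304.72491455078125), 35.625179290771484) 76.93444061279297
scene 1550 ((468.7449645996094, 321.2035827636719), 86.2547836303711)
 cup 71 ((469.6982421875, 322.2062072753906), 25.37598991394043)
  bottle 127 ((551.3106689453125, -305.0797424316406), 17.095073699951172) 25.369565963745117
  cyl 35 ((398.9931335449219, -314.7343444824219), 22.685575485229492) 78.55054473876953
  slab 179 ((467.3179626464844, -308.98175048828125), 36.34101104736328) 76.33971405029297
```

View pics/w2c.png

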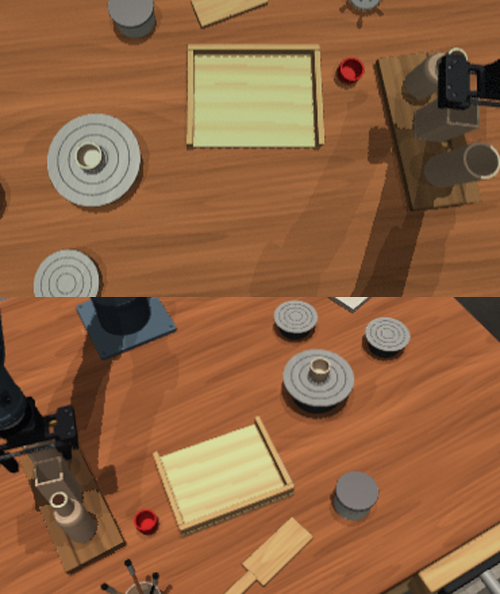

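Call:
{"name": "carry_out", "arguments": {
  "moves": [
    [[1,0,0,0,0,0,0],[1,0,0,0.03,0,0,0],[1,0,0,0.06,0,0,0],[1,0,0,0.0755,0,0,0],[0.8,0,0,0.0755,0,0,0]]
  ]
}}

```text
time_s: 35.83
tcp_pos: [464.0, -307.3, 151.3]
orientation: [-0.0, 0.994, -0.113, -0.001]
ft_force: [0.8, -0.1, 0.4]
width: 80.0
```

Call:
{"name": "carry_out", "arguments": {
  "moves": [
    [[0.7,0,0,0,0,0,0],[0.66,0,0,0,0,0,0],[0.66,0,0,0,0,0,0],[0.66,0,0,0,0,0,0]]
  ]
}}

```text
time_s: 36.33
tcp_pos: [464.6, -307.8, 152.3]
orientation: [0.0, 0.994, -0.113, 0.0]
ft_force: [0.1, -0.2, 0.2]
width: 58.0
```

Call:
{"name": "carry_out", "arguments": {
  "moves": [
    [[0.62,0,0,0,0,0,0],[0.5,0,0,0,0,0,0],[0,0,0,0,0,0,0],[0,0,0,0,0,0,0],[0,0,0,-0.004,0,0,0]]
  ]
}}

```text
time_s: 36.95
tcp_pos: [463.9, -307.4, 155.5]
orientation: [-0.0, 0.994, -0.113, -0.001]
ft_force: [-0.2, -0.2, -2.6]
width: 53.8
```

Call:
{"name": "carry_out", "arguments": {
  "moves": [
    [[0,0,0,-0.015,0,0,0],[0,0,0,-0.045,0,0,0],[0,-0.002,-0.01,-0.076,0,0,0],[0,-0.01,-0.04,-0.076,0,0,0],[0,-0.019,-0.082,-0.076,0,0,0]]
  ]
}}

```text
time_s: 37.58
tcp_pos: [464.4, -223.8, 233.4]
orientation: [0.001, 0.993, -0.115, 0.001]
ft_force: [1.2, 1.6, -3.3]
width: 53.9
```

Call:
{"name": "carry_out", "arguments": {
  "moves": [
    [[0,-0.009,-0.042,0,0,0,0],[0,-0.018,-0.08,0,0,0,0],[0,-0.012,-0.109,0,0,0,0],[0,0.013,-0.13,0,0,0,0],[0,0.045,-0.155,0,0,0,0]]
  ]
}}

```text
time_s: 38.2
tcp_pos: [543.7, -82.4, 233.1]
orientation: [0.0, 0.994, -0.114, 0.0]
ft_force: [0.7, -0.4, -2.7]
width: 54.0
```

Call:
{"name": "carry_out", "arguments": {
  "moves": [
    [[0,0.027,-0.025,0,0,0,0],[0,0.039,-0.0345,0,0,0,0],[0,0.0406,-0.0356,0,0,0,0],[0,0.0406,-0.0356,0.015,0,0,0],[0,0.0406,-0.0356,0.035,0,0,0]]
  ]
}}

```text
time_s: 38.83
tcp_pos: [589.6, -58.4, 196.2]
orientation: [0.0, 0.993, -0.114, -0.0]
ft_force: [0.5, -1.2, -2.1]
width: 53.7
```

Call:
{"name": "carry_out", "arguments": {
  "moves": [
    [[0,0,0,0.02,0,0,0],[0,0,0,0.035,0,0,0],[0,0,0,0.045,0,0,0],[0,0,0,0.045,0,0,0],[0,0,0,0.045,0,0,0]]
  ]
}}

```text
time_s: 39.45
tcp_pos: [591.2, -57.2, 152.6]
orientation: [-0.0, 0.994, -0.113, 0.001]
ft_force: [-0.6, 0.8, -2.3]
width: 53.9
```

Call:
{"name": "carry_out", "arguments": {
  "moves": [
    [[0,0,0,0.006,0,0,0],[0,0,0,0.011,0,0,0],[0,0,0,0.0145,0,0,0],[0,0,0,0.0155,0,0,0],[0,0,0,0.0155,0,0,0]]
  ]
}}

```text
time_s: 40.08
tcp_pos: [590.7, -57.1, 136.5]
orientation: [-0.0, 0.994, -0.113, -0.0]
ft_force: [-0.4, -0.4, -2.6]
width: 54.0
```

Call:
{"name": "carry_out", "arguments": {
  "moves": [
    [[0,0,0,0.001,0,0,0],[0,0,0,0.0015,0,0,0],[0,0,0,0.0015,0,0,0]]
  ]
}}

```text
time_s: 40.45
tcp_pos: [590.7, -57.1, 135.0]
orientation: [0.0, 0.994, -0.113, -0.0]
ft_force: [-0.4, 0.4, -1.7]
width: 53.9
```

Call:
{"name": "carry_out", "arguments": {
  "moves": [
    [[0,0,0,0.0005,0,0,0],[0,0,0,0.001,0,0,0],[0,0,0,0.001,0,0,0]]
  ]
}}

```text
time_s: 40.83
tcp_pos: [590.8, -57.1, 134.1]
orientation: [0.0, 0.994, -0.113, 0.0]
ft_force: [0.3, 0.1, -1.0]
width: 53.7
```

Call:
{"name": "carry_out", "arguments": {
  "moves": [
    [[0,0,0,0.0003,0,0,0],[0,0,0,0.0006,0,0,0],[0,0,0,0.0006,0,0,0]]
  ]
}}

```text
time_s: 41.2
tcp_pos: [591.0, -57.1, 134.1]
orientation: [0.0, 0.994, -0.113, 0.0]
ft_force: [-2.3, 0.3, 4.0]
width: 54.1
```

Call:
{"name": "carry_out", "arguments": {
  "moves": [
    [[0.7,0,0,0,0,0,0],[0.9,0,0,0,0,0,0],[0.9,0,0,0,0,0,0],[0.9,0,0,-0.005,0,0,0],[0.9,0,0,-0.03,0,0,0]]
  ]
}}

```text
time_s: 41.82
tcp_pos: [589.6, -57.0, 162.7]
orientation: [0.0, 0.994, -0.113, -0.002]
ft_force: [0.4, 0.7, 0.5]
width: 79.2
```

Call:
{"name": "carry_out", "arguments": {
  "moves": [
    [[0.9,0,0,-0.045,0,0,0],[1,0,0,-0.065,0,0,0],[1,-0.018,0.036,-0.065,0,0,0],[1,-0.04,0.08,-0.065,0,0,0],[1,-0.062,0.123,-0.065,0,0,0]]
  ]
}}

```text
time_s: 42.45
tcp_pos: [501.7, -164.1, 228.9]
orientation: [0.0, 0.994, -0.113, 0.0]
ft_force: [0.8, 0.2, -1.0]
width: 88.0
```

Call:
{"name": "carry_out", "arguments": {
  "moves": [
    [[1,-0.022,0.044,0,0,0,-0.06],[1,-0.045,0.09,0,0,0,-0.12],[1,-0.067,0.133,0,0,0,-0.18],[1,-0.0866,0.172,0,0,0,-0.227],[1,-0.0866,0.172,0,0,0,-0.227]]
  ]
}}

```text
time_s: 43.08
tcp_pos: [377.0, -314.0, 228.7]
orientation: [0.001, 1.0, -0.003, -0.0]
ft_force: [0.5, 0.4, 1.6]
width: 88.3
```

Call:
{"name": "carry_out", "arguments": {
  "moves": [
    [[1,0,0,0,0,0,0],[1,0,0,0,0,0,0],[1,0,0,0,0,0,0]]
  ]
}}

```text
time_s: 43.45
tcp_pos: [380.3, -310.2, 228.4]
orientation: [-0.0, 1.0, 0.001, 0.0]
ft_force: [-0.7, 0.2, 0.5]
width: 87.8
```

```bash
cat > chk.py <<'E'
from fit import *
import sys
s=get_state(); print(s['time_s'],s['tcp_pos'].round(2),s['orientation'].round(4),s['ft_force'].round(2),s['width'])
T=[("cyl",538,10,162),("bottle",608.5,62,172),("slab",591,-57,147)]
for n in("top","scene"):
    p=get_image(n); w1=level(cloud(p))[0]; w0=level(np.load(f"{n}0.npz")["w"])[0]; cv2.imwrite(f"pics/{sys.argv[1]}{n}.png",p["image"])
    for nm,x,y,z in T:
        r=[]
        for w in(w0,w1):
            P=w[box(w,x-45,x+45,y-45,y+45,z-5,z+8)][:,:2].astype(np.float32)
            r.append((len(P),np.round(cv2.minEnclosingCircle(P)[0],1).tolist(),P.mean(0).round(1).tolist(),round(cv2.minAreaRect(P)[2],1)) if len(P)>20 else None)
        print(n,nm,*r)
E
python3 chk.py r1
```

```text
43.45 [ 380.26 -310.2   228.44] [-1.e-04  1.e+00  9.e-04  1.e-04] [-0.71  0.24  0.49] 87.76869803119797
top cyl (181, [538.1, 12.6], [537.7000122070312, 13.399999618530273], 82.7) None
top bottle (161, [608.6, 63.9], [607.7999877929688, 64.19999694824219], 41.8) None
top slab (200, [590.8, -54.5], [590.0, -54.599998474121094], 76.7) (198, [591.0, -54.3], [589.5, -54.0], 75.7)
scene cyl (128, [538.7, 8.0], [538.5, 8.0], 2.6) None
scene bottle (109, [608.8, 59.8], [610.0, 59.599998474121094], 41.1) None
scene slab (169, [580.5, -53.9], [590.7999877929688, -57.0], 76.6) (141, [591.7, -59.9], [591.7000122070312, -60.29999923706055], 76.5)
```

Call:
{"name": "carry_out", "arguments": {
  "moves": [
    [[1,0,0,0.015,0,0,0],[1,0,0,0.04,0,0,0],[1,0,0,0.058,0,0,0],[0.85,0,0,0.061,0,0,0],[0.8,0,0,0.061,0,0,0]]
  ]
}}

```text
time_s: 44.18
tcp_pos: [379.5, -311.0, 167.2]
orientation: [-0.0, 1.0, -0.0, -0.0]
ft_force: [-1.1, 0.7, 0.1]
width: 71.5
```

Call:
{"name": "carry_out", "arguments": {
  "moves": [
    [[0.74,0,0,0,0,0,0],[0.73,0,0,0,0,0,0],[0.73,0,0,0,0,0,0],[0.73,0,0,0,0,0,0]]
  ]
}}

```text
time_s: 44.68
tcp_pos: [379.6, -311.1, 167.6]
orientation: [0.0, 1.0, -0.0, 0.0]
ft_force: [-1.0, 0.3, -0.7]
width: 64.4
```

Call:
{"name": "carry_out", "arguments": {
  "moves": [
    [[0.68,0,0,0,0,0,0],[0.5,0,0,0,0,0,0],[0,0,0,0,0,0,0],[0,0,0,0,0,0,0],[0,0,0,-0.004,0,0,0]]
  ]
}}

```text
time_s: 45.3
tcp_pos: [378.9, -310.8, 171.0]
orientation: [-0.0, 1.0, -0.0, -0.001]
ft_force: [0.8, 0.3, -3.0]
width: 59.9
```

Call:
{"name": "carry_out", "arguments": {
  "moves": [
    [[0,0,0,-0.015,0,0,0],[0,0,0,-0.04,0,0,0],[0,0.003,-0.01,-0.066,0,0,0],[0,0.012,-0.04,-0.066,0,0,0],[0,0.024,-0.08,-0.066,0,0,0]]
  ]
}}

```text
time_s: 45.92
tcp_pos: [403.7, -231.2, 238.6]
orientation: [0.001, 1.0, -0.001, 0.001]
ft_force: [-0.0, -0.5, -3.1]
width: 59.7
```

Call:
{"name": "carry_out", "arguments": {
  "moves": [
    [[0,0.012,-0.04,0,0,0,0],[0,0.024,-0.08,0,0,0,0],[0,0.036,-0.12,0,0,0,0],[0,0.048,-0.16,0,0,0,0],[0,0.06,-0.195,0,0,0,0]]
  ]
}}

```text
time_s: 46.55
tcp_pos: [463.9, -34.7, 238.3]
orientation: [0.0, 1.0, 0.0, 0.0]
ft_force: [1.0, -1.4, -3.4]
width: 59.8
```

Call:
{"name": "carry_out", "arguments": {
  "moves": [
    [[0,0.015,-0.03,0,0,0,0],[0,0.035,-0.0465,0,0,0,0],[0,0.06,-0.0469,0,0,0,0],[0,0.0735,-0.0469,0,0,0,0],[0,0.0751,-0.0469,0,0,0,0]]
  ]
}}

```text
time_s: 47.18
tcp_pos: [538.9, 10.4, 237.6]
orientation: [0.0, 1.0, -0.001, -0.0]
ft_force: [-0.2, 0.2, -3.3]
width: 59.6
```

Call:
{"name": "carry_out", "arguments": {
  "moves": [
    [[0,0,0,0.015,0,0,0],[0,0,0,0.04,0,0,0],[0,0,0,0.06,0,0,0],[0,0,0,0.07,0,0,0],[0,0,0,0.07,0,0,0]]
  ]
}}

```text
time_s: 47.8
tcp_pos: [537.7, 10.7, 166.6]
orientation: [0.0, 1.0, -0.0, -0.001]
ft_force: [-0.2, 0.3, -2.7]
width: 59.3
```

Call:
{"name": "carry_out", "arguments": {
  "moves": [
    [[0,0,0,0.006,0,0,0],[0,0,0,0.011,0,0,0],[0,0,0,0.0145,0,0,0],[0,0,0,0.0155,0,0,0],[0,0,0,0.0155,0,0,0]]
  ]
}}

```text
time_s: 48.42
tcp_pos: [538.7, 10.8, 151.9]
orientation: [0.0, 1.0, -0.0, -0.0]
ft_force: [0.5, -0.0, -2.0]
width: 59.7
```

Call:
{"name": "carry_out", "arguments": {
  "moves": [
    [[0,0,0,0.0008,0,0,0],[0,0,0,0.0012,0,0,0],[0,0,0,0.0012,0,0,0]]
  ]
}}

```text
time_s: 48.8
tcp_pos: [538.7, 10.8, 150.7]
orientation: [0.0, 1.0, -0.0, -0.0]
ft_force: [-0.2, 0.0, -3.5]
width: 59.7
```

Call:
{"name": "carry_out", "arguments": {
  "moves": [
    [[0,0,0,0.0005,0,0,0],[0,0,0,0.001,0,0,0],[0,0,0,0.001,0,0,0]]
  ]
}}

```text
time_s: 49.18
tcp_pos: [538.6, 10.8, 149.6]
orientation: [0.0, 1.0, -0.0, -0.0]
ft_force: [-0.2, -0.6, -3.3]
width: 59.3
```

Call:
{"name": "carry_out", "arguments": {
  "moves": [
    [[0,0,0,0.0004,0,0,0],[0,0,0,0.0007,0,0,0],[0,0,0,0.0007,0,0,0]]
  ]
}}

```text
time_s: 49.55
tcp_pos: [539.0, 10.9, 149.5]
orientation: [0.0, 1.0, -0.0, 0.0]
ft_force: [-1.1, 0.1, 4.0]
width: 59.4
```

Call:
{"name": "carry_out", "arguments": {
  "moves": [
    [[0.75,0,0,0,0,0,0],[0.95,0,0,0,0,0,0],[0.95,0,0,0,0,0,0],[0.95,0,0,-0.005,0,0,0],[0.95,0,0,-0.03,0,0,0]]
  ]
}}

```text
time_s: 50.18
tcp_pos: [537.6, 10.8, 178.4]
orientation: [0.0, 1.0, 0.0, -0.001]
ft_force: [0.4, -0.2, 0.4]
width: 83.7
```

Call:
{"name": "carry_out", "arguments": {
  "moves": [
    [[1,0,0,-0.045,0,0,0],[1,0,0,-0.08,0,0,0],[1,0.001,0.04,-0.08,0,0,0],[1,0.003,0.095,-0.08,0,0,0],[1,0.005,0.15,-0.08,0,0,0]]
  ]
}}

```text
time_s: 50.8
tcp_pos: [543.7, -140.5, 259.6]
orientation: [0.0, 1.0, 0.0, 0.0]
ft_force: [0.0, -0.3, -0.3]
width: 88.0
```

Call:
{"name": "carry_out", "arguments": {
  "moves": [
    [[1,0.002,0.055,0,0,0,0],[1,0.004,0.105,0,0,0,0],[1,0.0058,0.145,0,0,0,0],[0.7,0.0058,0.1655,0,0,0,0],[0.7,0.0058,0.1655,0,0,0,0]]
  ]
}}

```text
time_s: 51.42
tcp_pos: [549.1, -305.3, 258.9]
orientation: [-0.0, 1.0, -0.001, -0.0]
ft_force: [0.4, -0.2, 0.2]
width: 70.5
```

Call:
{"name": "carry_out", "arguments": {
  "moves": [
    [[0.7,0,0,0,0,0,0],[0.7,0,0,0,0,0,0],[0.7,0,0,0,0,0,0]]
  ]
}}

```text
time_s: 51.8
tcp_pos: [549.7, -303.6, 259.1]
orientation: [-0.0, 1.0, 0.001, 0.0]
ft_force: [-0.7, -0.3, -0.2]
width: 61.7
```

```bash
python3 chk.py r2
```

```text
51.8 [ 549.69 -303.57  259.14] [-1.e-04  1.e+00  7.e-04  0.e+00] [-0.66 -0.26 -0.18] 61.715790391339695
top cyl (181, [538.1, 12.6], [537.7000122070312, 13.399999618530273], 82.7) (184, [537.7, 12.5], [538.0999755859375, 13.100000381469727], 84.2)
top bottle (161, [608.6, 63.9], [607.7999877929688, 64.19999694824219], 41.8) None
top slab (200, [590.8, -54.5], [590.0, -54.599998474121094], 76.7) (200, [590.9, -54.3], [589.9000244140625, -54.20000076293945], 75.8)
scene cyl (128, [538.7, 8.0], [538.5, 8.0], 2.6) (127, [537.4, 9.6], [538.0, 7.699999809265137], 71.4)
scene bottle (109, [608.8, 59.8], [610.0, 59.599998474121094], 41.1) None
scene slab (169, [580.5, -53.9], [590.7999877929688, -57.0], 76.6) (160, [580.1, -55.1], [590.5, -58.0], 75.2)
```

Cylinder and slab are back within about 1 mm. Now the bottle (grip height 178).

Call:
{"name": "carry_out", "arguments": {
  "moves": [
    [[0.7,0,0,0.02,0,0,0],[0.7,0,0,0.05,0,0,0],[0.7,0,0,0.072,0,0,0],[0.6,0,0,0.0815,0,0,0],[0.5,0,0,0.0815,0,0,0]]
  ]
}}

```text
time_s: 52.52
tcp_pos: [549.3, -304.5, 177.3]
orientation: [-0.0, 1.0, -0.0, -0.0]
ft_force: [-0.6, -1.1, 1.0]
width: 45.5
```

Call:
{"name": "carry_out", "arguments": {
  "moves": [
    [[0.5,0,0,0,0,0,0],[0.45,0,0,0,0,0,0],[0.45,0,0,0,0,0,0],[0.45,0,0,0,0,0,0]]
  ]
}}

```text
time_s: 53.02
tcp_pos: [549.5, -304.7, 177.7]
orientation: [0.0, 1.0, -0.0, 0.0]
ft_force: [0.7, -0.4, -0.6]
width: 39.7
```

Call:
{"name": "carry_out", "arguments": {
  "moves": [
    [[0.38,0,0,0,0,0,0],[0.3,0,0,0,0,0,0],[0,0,0,0,0,0,0],[0,0,0,0,0,0,0],[0,0,0,-0.004,0,0,0]]
  ]
}}

```text
time_s: 53.65
tcp_pos: [548.8, -304.5, 180.9]
orientation: [-0.0, 1.0, -0.0, -0.001]
ft_force: [-0.1, 0.2, -2.8]
width: 32.3
```

Call:
{"name": "carry_out", "arguments": {
  "moves": [
    [[0,0,0,-0.02,0,0,0],[0,0,0,-0.055,0,0,0],[0,0,0,-0.095,0,0,0],[0,0,0,-0.13,0,0,0],[0,0.003,-0.02,-0.155,0,0,0]]
  ]
}}

```text
time_s: 54.28
tcp_pos: [552.1, -286.7, 339.6]
orientation: [0.001, 1.0, -0.002, 0.001]
ft_force: [0.3, 0.3, -4.4]
width: 32.6
```

Call:
{"name": "carry_out", "arguments": {
  "moves": [
    [[0,0.006,-0.04,0,0,0,0],[0,0.012,-0.08,0,0,0,0],[0,0.019,-0.12,0,0,0,0],[0,0.026,-0.16,0,0,0,0],[0,0.032,-0.2,0,0,0,0]]
  ]
}}

```text
time_s: 54.9
tcp_pos: [584.5, -83.5, 337.8]
orientation: [0.0, 1.0, -0.0, 0.001]
ft_force: [-0.5, -0.2, -3.6]
width: 32.8
```

Call:
{"name": "carry_out", "arguments": {
  "moves": [
    [[0,0.007,-0.04,0,0,0,0],[0,0.014,-0.08,0,0,0,0],[0,0.02,-0.115,0,0,0,0],[0,0.0235,-0.139,0,0,0,0],[0,0.0242,-0.147,0,0,0,0]]
  ]
}}

```text
time_s: 55.52
tcp_pos: [608.6, 64.2, 337.5]
orientation: [-0.0, 1.0, 0.001, 0.0]
ft_force: [-0.7, -0.4, -2.5]
width: 32.8
```

Call:
{"name": "carry_out", "arguments": {
  "moves": [
    [[0,0,0,0,0,0,0],[0,0,0,0,0,0,0],[0,0,0,0.01,0,0,0],[0,0,0,0.035,0,0,0],[0,0,0,0.065,0,0,0]]
  ]
}}

```text
time_s: 56.15
tcp_pos: [608.8, 61.4, 270.6]
orientation: [0.0, 1.0, -0.001, 0.0]
ft_force: [-0.7, 0.9, -2.8]
width: 32.7
```

Call:
{"name": "carry_out", "arguments": {
  "moves": [
    [[0,0,0,0.035,0,0,0],[0,0,0,0.065,0,0,0],[0,0,0,0.085,0,0,0],[0,0,0,0.09,0,0,0],[0,0,0,0.09,0,0,0]]
  ]
}}

```text
time_s: 56.78
tcp_pos: [608.7, 62.0, 181.5]
orientation: [0.0, 1.0, -0.0, -0.0]
ft_force: [-0.5, -0.4, -2.2]
width: 32.8
```

Call:
{"name": "carry_out", "arguments": {
  "moves": [
    [[0,0,0,0.008,0,0,0],[0,0,0,0.014,0,0,0],[0,0,0,0.0175,0,0,0],[0,0,0,0.019,0,0,0],[0,0,0,0.019,0,0,0]]
  ]
}}

```text
time_s: 57.4
tcp_pos: [608.7, 62.4, 162.5]
orientation: [-0.0, 1.0, -0.0, -0.0]
ft_force: [-0.2, -0.0, -2.7]
width: 32.6
```

Call:
{"name": "carry_out", "arguments": {
  "moves": [
    [[0,0,0,0.001,0,0,0],[0,0,0,0.0015,0,0,0],[0,0,0,0.0015,0,0,0]]
  ]
}}

```text
time_s: 57.78
tcp_pos: [608.7, 62.3, 161.0]
orientation: [0.0, 1.0, -0.0, -0.0]
ft_force: [0.0, 0.4, -2.8]
width: 32.5
```

Call:
{"name": "carry_out", "arguments": {
  "moves": [
    [[0,0,0,0.0005,0,0,0],[0,0,0,0.001,0,0,0],[0,0,0,0.001,0,0,0]]
  ]
}}

```text
time_s: 58.15
tcp_pos: [608.6, 62.3, 159.9]
orientation: [0.0, 1.0, -0.0, -0.0]
ft_force: [0.2, 0.1, -3.1]
width: 32.5
```

Call:
{"name": "carry_out", "arguments": {
  "moves": [
    [[0,0,0,0.0004,0,0,0],[0,0,0,0.0007,0,0,0],[0,0,0,0.0007,0,0,0]]
  ]
}}

```text
time_s: 58.52
tcp_pos: [608.9, 62.3, 159.6]
orientation: [-0.0, 1.0, -0.0, 0.0]
ft_force: [-0.3, -0.1, -0.2]
width: 33.2
```

Call:
{"name": "carry_out", "arguments": {
  "moves": [
    [[0,0,0,0.0003,0,0,0],[0,0,0,0.0004,0,0,0],[0,0,0,0.0004,0,0,0]]
  ]
}}

```text
time_s: 58.9
tcp_pos: [609.1, 62.4, 159.6]
orientation: [-0.0, 1.0, -0.0, 0.0]
ft_force: [-1.0, -0.4, 5.4]
width: 32.3
```

Call:
{"name": "carry_out", "arguments": {
  "moves": [
    [[0.45,0,0,0,0,0,0],[0.6,0,0,0,0,0,0],[0.6,0,0,0,0,0,0],[0.6,0,0,-0.005,0,0,0],[0.6,0,0,-0.03,0,0,0]]
  ]
}}

```text
time_s: 59.52
tcp_pos: [607.6, 62.1, 188.1]
orientation: [0.0, 1.0, -0.0, -0.002]
ft_force: [0.6, 0.5, -0.3]
width: 53.0
```

Call:
{"name": "carry_out", "arguments": {
  "moves": [
    [[0.6,0,0,-0.04,0,0,0],[0.6,0,0,-0.085,0,0,0],[0.6,0,0.02,-0.12,0,0,0],[0.6,-0.02,0.07,-0.12,0,0,0],[0.6,-0.04,0.12,-0.12,0,0,0]]
  ]
}}

```text
time_s: 60.15
tcp_pos: [568.4, -58.7, 309.8]
orientation: [0.0, 1.0, 0.0, 0.001]
ft_force: [0.2, -0.7, -0.3]
width: 53.0
```

Call:
{"name": "carry_out", "arguments": {
  "moves": [
    [[0.6,-0.02,0.055,0,0,0,0],[0.6,-0.04,0.11,0,0,0,0],[0.6,-0.06,0.16,0,0,0,0],[0.6,-0.07,0.19,0,0,0,0],[0.6,-0.07,0.2,0,0,0,0]]
  ]
}}

```text
time_s: 60.78
tcp_pos: [497.7, -259.8, 309.2]
orientation: [0.0, 1.0, -0.002, -0.0]
ft_force: [-0.8, 0.4, 0.3]
width: 52.9
```

Call:
{"name": "carry_out", "arguments": {
  "moves": [
    [[0.6,0,0,0,0,0,0],[0.6,0,0,0,0,0,0],[0.6,0,0,0,0,0,0]]
  ]
}}

```text
time_s: 61.15
tcp_pos: [499.3, -256.2, 308.9]
orientation: [-0.0, 1.0, 0.001, 0.0]
ft_force: [-0.5, -1.1, -0.0]
width: 52.8
```

```bash
python3 chk.py r3
python3 - <<'E'
import cv2,numpy as np
a=cv2.imread("pics/r3top.png")[40:300,180:530]; b=cv2.imread("pics/r3scene.png")[80:340,130:480]
cv2.imwrite("pics/r3c.png",np.hstack([cv2.resize(a,(400,297),interpolation=2),cv2.resize(b,(400,297),interpolation=2)]))
E
```

```text
61.15 [ 499.28 -256.18  308.9 ] [-2.0e-04  1.0e+00  1.1e-03  1.0e-04] [-0.51 -1.1  -0.04] 52.78985918820497
top cyl (181, [538.1, 12.6], [537.7000122070312, 13.399999618530273], 82.7) (181, [537.3, 12.5], [537.9000244140625, 12.800000190734863], 56.6)
top bottle (161, [608.6, 63.9], [607.7999877929688, 64.19999694824219], 41.8) (160, [607.9, 64.8], [607.5999755859375, 64.0999984741211], 83.6)
top slab (200, [590.8, -54.5], [590.0, -54.599998474121094], 76.7) (198, [590.9, -54.4], [589.5999755859375, -54.0], 75.8)
scene cyl (128, [538.7, 8.0], [538.5, 8.0], 2.6) (126, [537.6, 9.2], [538.0999755859375, 8.300000190734863], 79.0)
scene bottle (109, [608.8, 59.8], [610.0, 59.599998474121094], 41.1) (113, [608.7, 59.5], [610.2999877929688, 59.0], 36.8)
scene slab (169, [580.5, -53.9], [590.7999877929688, -57.0], 76.6) (160, [580.6, -53.5], [590.5, -57.20000076293945], 75.7)
```

View pics/r3c.png

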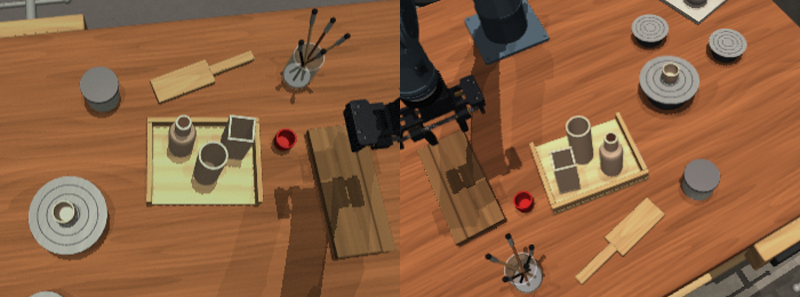

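The picture shows the three tall pots back in the tray (top view, around 181–240, 135–165). The cup stands on the centre of the wheel at (65, 212), and the bystanders and the red cup look untouched.

```bash
python3 -c "
from bench import *
print(sign_off())"
```

```text
the job is handed in; nothing more can be done
None
```

The job is done and handed in at about 61 s of robot time, well under the 141 s limit. I moved the bottle, the cylinder vase and the slab vase onto the ware board. Then I stood the cup on the middle of the 170 mm banding wheel, and put the slab vase, the cylinder vase and the bottle back in the tray. Each pot was kept upright and lowered slowly until it touched down; the readings at touchdown were no more than about 10 N.

**Pots:** compared with the first pictures, all three stand within about 1 mm of where they started. One scene-camera circle fit put the cylinder 1.6 mm off, but the average of its rim points there showed only about 0.5 mm. The slab vase is turned by no more than about 1°.

**Cup:** it was within about 1 mm (top camera) to 1.4 mm (scene camera) of the wheel's centre after release. I checked it only by eye at the end.

**Disagreements:** the two cameras differ by about 4 mm sideways. I corrected for this using the gripper's known position.

**Bystanders:** by eye in the last picture, the brush jar, glaze tub, paddle and red cup had not moved. I did not measure them.

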